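# Load and pin brass fittings on the test block, then turn the supply on

### The job

Turn the isolator's handle fully off. Then seat every brass flanged fitting flange down, flat on the floor of a pocket of its own in the test block, and push a retaining pin from the rack down through each fitting into the block until the pin's head rests on the fitting. When all fittings are pinned, turn the handle fully on; leave the other things on the counter where they are.

Things in the scene. Friction and masses are not known exactly. Their poses are not given: they have to be found in the camera images.
- block: aluminium test block, 80 (its x) x 280 (its y) x 28 mm high, fixed to the table; origin under its centre. Four round pockets in a row along its y, 67 mm apart, open at the top.
- rack: wooden pin rack, 60 (its x) x 190 (its y) x 50 mm high, fixed; origin under its centre. Four through holes 12 mm square in a row along its y, 46 mm apart; each holds one pin, which hangs by its head on the rack's top.
- isolator: supply isolator: grey box 100 x 100 x 50 mm high, fixed, with a 22 mm copper pipe coming out of both sides along its y, 170 mm from end to end at 25 mm height; a turning handle on top. Origin under its centre; its x lies across the pipe.
- handle (a joint): angle of the isolator's handle: 0 = off (bar across the pipe, along the isolator's x), 1.57 = on (bar in line with the pipe, along its y). It turns clockwise, seen from above, from off to on, with a firm stop at each end; stiffness 0.12 N m, and it stays where it is left.
- handle_grip (a point): point on the handle's axis at the height to grip, 87 mm above the table. Its x axis lies along the handle's bar and turns with it. The red bar is 68 mm long, 14 mm wide and 32 mm tall (from 62 to 94 mm above the table; the disc below it is 72 mm wide). It starts on or partly on.
- pocket0 (a point): centre of the floor of pocket 1 of the test block, 20 mm above the table: pocket 47 mm wide, 8 mm deep; a 14 mm hole goes on down through the floor to the table.
- pocket1 (a point): centre of the floor of pocket 2 of the test block, 20 mm above the table: pocket 47 mm wide, 8 mm deep; a 14 mm hole goes on down through the floor to the table.
- pocket2 (a point): centre of the floor of pocket 3 of the test block, 20 mm above the table: pocket 47 mm wide, 8 mm deep; a 14 mm hole goes on down through the floor to the table.
- pocket3 (a point): centre of the floor of pocket 4 of the test block, 20 mm above the table: pocket 47 mm wide, 8 mm deep; a 14 mm hole goes on down through the floor to the table.
- fitting0: brass flanged fitting (3 or 4 of them are there): a flange 44 mm wide and 6 mm thick at the bottom, a round body 28 mm wide above it, 30 mm high in all, with a 13 mm bore right through along its z. Stands loose on the table on its flange, about 0.17 kg. Origin: centre of the flange's underside, z up through the body.
- fitting1: brass flanged fitting (3 or 4 of them are there): a flange 44 mm wide and 6 mm thick at the bottom, a round body 28 mm wide above it, 30 mm high in all, with a 13 mm bore right through along its z. Stands loose on the table on its flange, about 0.17 kg. Origin: centre of the flange's underside, z up through the body.
- fitting2: brass flanged fitting (3 or 4 of them are there): a flange 44 mm wide and 6 mm thick at the bottom, a round body 28 mm wide above it, 30 mm high in all, with a 13 mm bore right through along its z. Stands loose on the table on its flange, about 0.17 kg. Origin: centre of the flange's underside, z up through the body.
- fitting3: brass flanged fitting (3 or 4 of them are there): a flange 44 mm wide and 6 mm thick at the bottom, a round body 28 mm wide above it, 30 mm high in all, with a 13 mm bore right through along its z. Stands loose on the table on its flange, about 0.17 kg. Origin: centre of the flange's underside, z up through the body.
- pin0: steel retaining pin standing in the rack: shank 10 mm wide and 44 mm long, its foot tapered to 6 mm over the last 4 mm, and a dark cylindrical head 18 mm wide and 28 mm tall on top. 0.09 kg. Origin: centre of the foot; z up to the head. Fully home in a seated fitting, the foot is 14 mm below the fitting's underside and the head rests on the fitting's top. Any pin fits any fitting.
- pin1: steel retaining pin standing in the rack: shank 10 mm wide and 44 mm long, its foot tapered to 6 mm over the last 4 mm, and a dark cylindrical head 18 mm wide and 28 mm tall on top. 0.09 kg. Origin: centre of the foot; z up to the head. Fully home in a seated fitting, the foot is 14 mm below the fitting's underside and the head rests on the fitting's top. Any pin fits any fitting.
- pin2: steel retaining pin standing in the rack: shank 10 mm wide and 44 mm long, its foot tapered to 6 mm over the last 4 mm, and a dark cylindrical head 18 mm wide and 28 mm tall on top. 0.09 kg. Origin: centre of the foot; z up to the head. Fully home in a seated fitting, the foot is 14 mm below the fitting's underside and the head rests on the fitting's top. Any pin fits any fitting.
- pin3: steel retaining pin standing in the rack: shank 10 mm wide and 44 mm long, its foot tapered to 6 mm over the last 4 mm, and a dark cylindrical head 18 mm wide and 28 mm tall on top. 0.09 kg. Origin: centre of the foot; z up to the head. Fully home in a seated fitting, the foot is 14 mm below the fitting's underside and the head rests on the fitting's top. Any pin fits any fitting.
- elbow: bystander, leave alone: brass elbow lying down, two arms 34 mm long and 26 mm wide along its x and y, 26 mm high; origin under its corner.
- nipple: bystander, leave alone: short brass nipple standing up, 34 mm high, 32 mm wide at its collar; origin under its centre.
- tape: bystander, leave alone: white roll of thread tape lying flat, 68 mm wide, 18 mm high; origin under its centre.
- sealant: bystander, leave alone: white jar, 60 mm wide, 85 mm high; origin under its centre.
- wrench: bystander, leave alone: steel wrench lying flat, 180 mm long; origin under its centre.
- tin: bystander, leave alone: green tin, 76 mm wide, 90 mm high; origin under its centre.
- carton: bystander, leave alone: cardboard box 100 x 70 x 50 mm high; origin under its centre.

How it is judged:
By the outcome, as a careful person would: the job done as asked, in the order asked, and still so for the second after the job is handed in, with the robot touching nothing.
Of fitting0, fitting1, fitting2, fitting3 only 3 to 4 are there at a start; the rules pass over those that are not, and their reading is None.
At some moment in a run one of fitting0, fitting1, fitting2, fitting3 may be knocked a few centimetres aside while the robot is not near it.
It also fails if it takes over 210 s, if anything falls off the work surface, if the arm or the gripper's body presses on something with over 40 N, if the wrist force passes 120 N, or if a joint passes its speed limit or range.

### The arm

A 6-joint arm with a two-finger parallel gripper is mounted at the origin on the work surface. World frame = base frame: x ahead of the robot, y to its left, z up, the work surface at z = 0. Lengths are in m, angles in rad, forces in N, time in s.
With the tool pointing down it reaches from about 0.35 to 0.775 m from the base axis. Payload 7.3 kg.
Tool frame: the origin (TCP) lies on the centre line of the jaws, within the pads' length; the fingertips stand robot.nose_length ahead of it and the grasp point (between the pads) is the TCP (robot.nose_length is the distance from the TCP to the fingertips, in m); z points along the fingers, y is the direction in which the jaws open and shut (so a half turn about z gives the same grasp; the last joint's range is limited). The gripper opens to 92 mm and grips with 3 to 60 N. Pads are 19 mm wide; open, the fingers measure 130 mm over their backs; the gripper's body (75 mm by 190 mm) begins 47 mm behind the grasp point.
Start: joints at [0.991, 0.342, 1.524, -0, 1.275, -0.146], TCP at [0.221, 0.476, 0.246] pointing down, gripper open.
Joint ranges: [-2.53, 2.53], [-0.77, 2.02], [0.04, 2.7], [-1, 4.14], [0.28, 2.66], [-3.11, 3.11]. Speed limits (rad/s): [2.57, 2.57, 3.14, 3.14, 3.14, 3.14].

### API

Orientations are given as [roll, pitch, yaw] about the fixed x, y, z axes, in that order (R = Rz(yaw) Ry(pitch) Rx(roll)).
In Python, from cell import robot, read_camera gives the robot as it stands.
- The arm moves only by the shell command python3 -m crank 'ROWS' [FORCE]. ROWS is JSON, a list of rows, each a list of 7 numbers: the shift along the tool's x, y, z in cm, then the turn, a rotation vector about the tool's x, y, z in degrees, then the opening, from 0 (shut) to 1 (fully open). In form: [[tx, ty, tz, wx, wy, wz, jaw], ...]. A call has 1 to 5 rows; each row is the pose to reach, as a shift and turn from the pose commanded when the call began, along the tool's axes at that moment; what a row does not reach only later rows make up. A row lasts 1/8 s, in which the tool goes at most 62.5 mm and 10.7 degrees, less where a joint would pass 70% of its speed; a pose out of reach is approached as far as the arm can. A call with a gripper value outside its range is refused whole. The fingers move at their own pace and stop on an object; FORCE is the grip in N (left out, the last holds). Time passes only in rows, so rows that repeat a pose let the fingers close. It gives the time, the measured TCP pose, the force and the opening at its end, in the units of the state.
- robot.observe(): the state, without advancing time (a new reading comes with each control period).
- read_camera(name): name is "scene" or "top" or "wrist"; returns a dict with "frame" (420x560x3 uint8, red, green, blue), "intrinsics" (3x3 intrinsics, pixels), "R" (3x3) and "t" (3): a world point X has camera coordinates R X + t. Camera axes: x right, y down, z forward; pixel columns grow to the right and rows downward; lengths in m; the calibration is good to about 2 mm. A picture is of the moment at which its call begins. There is no depth.
- robot.hand_in(): hands the job in, once; it reports no verdict.
The state is a dict: "time": time; "qpos": joint angles; "qvel": joint speeds; "joint_efforts": joint torques, N m; "tool_pos": TCP position; "tool_rot": TCP orientation; "contact_force": force on the tool from outside, world axes, zero at the start; "torque": the same for the moment, N m; "opening": finger opening in m.
Only numpy, scipy, OpenCV 4.12 (cv2) and the standard library are available. Lean on these libraries where they do the work, as an engineer would, in place of code of your own. Each camera call takes 0.05 s, during which the arm holds its last target.

## Working session

There is one attempt and no reset: what is moved stays moved. The work goes in short steps, Python scripts to look and compute and a shell command to move; the robot and the scene stay as the last step left them, time stands still between calls to the robot, and variables do not carry over. Pictures are saved under pics/ and viewed, and the job is handed in when it is done.

```bash
ls -la; mkdir -p pics; python3 - <<'E'
from cell import robot, read_camera
import cv2
s=robot.observe(); print(s, robot.nose_length)
for n in ["scene","top","wrist"]:
    c=read_camera(n); cv2.imwrite(f"pics/{n}0.png",c["frame"][:,:,::-1]); print(n,c["intrinsics"].tolist(),c["R"].round(4).tolist(),c["t"].round(4).tolist())
E
```

```text
total 12
drwxr-xr-x  3 agent agent 4096 Dec  7 03:24 .
drwxr-xr-x 23 root  root  4096 Dec  7 03:24 ..
drwxr-xr-x  2 agent agent 4096 Dec  7 03:24 pics
{'time': 0.0, 'qpos': array([ 9.90984377e-01,  3.42709920e-01,  1.52499593e+00,  6.98872063e-06,
        1.27538741e+00, -1.46003302e-01]), 'qvel': array([-1.22274798e-04,  4.12559774e-04, -1.58133642e-06, -1.85579429e-05,
       -3.18858592e-04,  1.30419584e-04]), 'joint_efforts': array([ 5.24770712e-04, -4.31241453e+01, -2.44216758e+01,  7.18942937e-02,
        5.60197723e-02, -1.19463689e-04]), 'tool_pos': array([0.22045013, 0.47607027, 0.24505894]), 'tool_rot': array([-3.14010898e+00, -2.24927716e-04,  2.70778180e+00]), 'contact_force': array([ 0.10911828, -0.02569904,  0.27991023]), 'torque': array([-0.01814889,  0.04363154,  0.01291296]), 'opening': 0.0919059668350911} 0.019
scene [[412.2555108722842, 0.0, 272.73319554300883], [0.0, 412.2555108722842, 212.34813226370218], [0.0, 0.0, 1.0]] [[0.1034, 0.9944, 0.0218], [0.5935, -0.0441, -0.8036], [-0.7981, 0.096, -0.5948]] [-0.0832, -0.2568, 1.5034]
top [[472.57638526016746, 0.0, 278.1185035010739], [0.0, 472.57638526016746, 200.77508011200064], [0.0, 0.0, 1.0]] [[0.0066, -0.9999, -0.0091], [-0.9852, -0.005, -0.1714], [0.1713, 0.0101, -0.9852]] [0.0424, 0.5568, 1.4429]
wrist [[291.8133976178944, 0.0, 281.9130380212676], [0.0, 291.8133976178944, 211.5070746103538], [0.0, 0.0, 1.0]] [[0.4201, 0.9075, -0.0006], [0.8698, -0.4025, 0.2854], [0.2588, -0.1204, -0.9584]] [-0.5256, -0.0359, 0.3899]
```

View pics/top0.png

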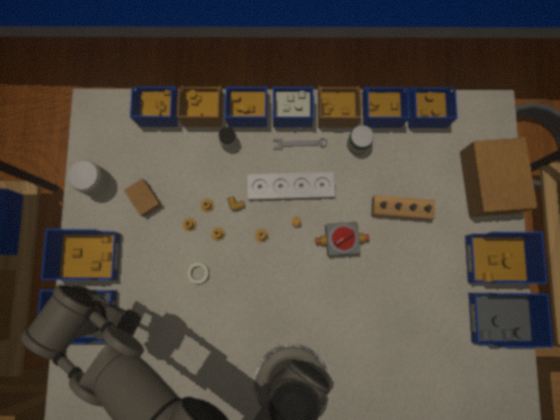

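View pics/scene0.png

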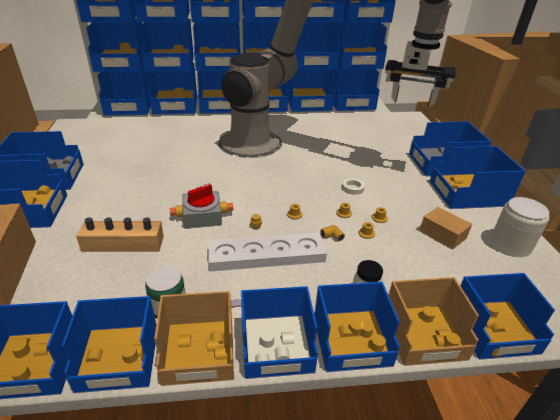

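View pics/wrist0.png

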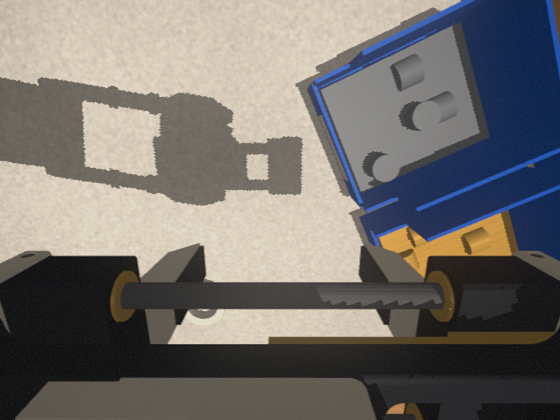

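The top view shows the block at about (290,185), the rack at (403,207), the isolator at (343,238), and brass pieces at (189,224), (207,204), (217,233), (261,235) and (296,222). I'll zoom in to tell them apart.

```bash
python3 - <<'E'
import cv2
t=cv2.imread("pics/top0.png")[165:290,165:445]; cv2.imwrite("pics/topz.png",cv2.resize(t,None,fx=2.85,fy=2.85,interpolation=cv2.INTER_CUBIC))
t=cv2.imread("pics/scene0.png")[165:285,70:470]; cv2.imwrite("pics/scz.png",cv2.resize(t,None,fx=2,fy=2,interpolation=cv2.INTER_CUBIC))
E
```

```text
(no output)
```

View pics/topz.png

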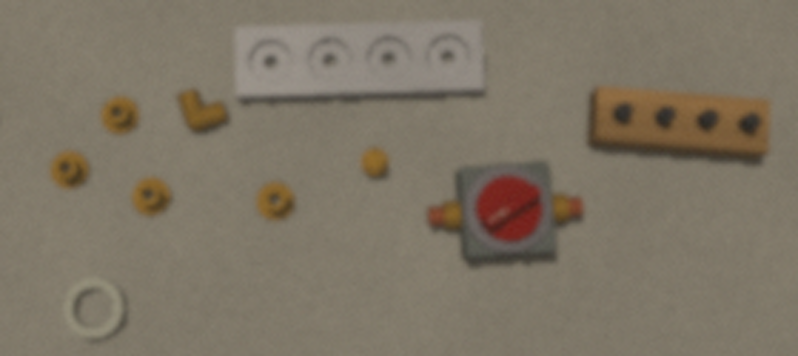

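View pics/scz.png

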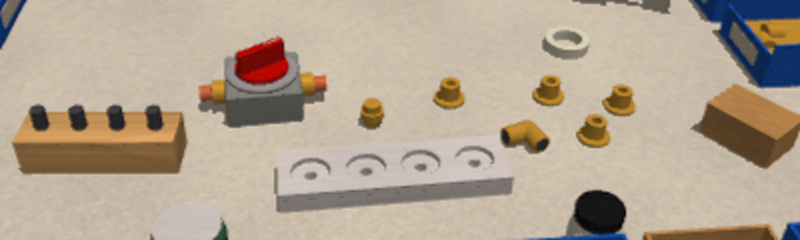

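The top crop shows four flanged fittings with dark bores. The plain blob near the isolator is the nipple, and the handle is only partly on. Next I'll get coarse positions from the top view.

```bash
cat > h.py <<'E'
from cell import robot, read_camera
import cv2, numpy as np
from scipy.spatial.transform import Rotation as Ro
def ray(c,u,v,z):
    K=c["intrinsics"];R=c["R"];t=c["t"]
    d=R.T@np.linalg.solve(K,np.array([u,v,1.]));o=-R.T@t
    return o+d*(z-o[2])/d[2]
def proj(c,X):
    p=c["intrinsics"]@(c["R"]@np.asarray(X,float)+c["t"]);return p[:2]/p[2]
def blobs(m,amin=20):
    n,l,s,ce=cv2.connectedComponentsWithStats(m.astype(np.uint8));return [(ce[i].round(1),s[i,4],s[i,:4]) for i in range(1,n) if s[i,4]>=amin],l
def snap(name,fn,scale=1):
    c=read_camera(name); cv2.imwrite("pics/"+fn,cv2.resize(c["frame"][:,:,::-1],None,fx=scale,fy=scale));return c
E
python3 - <<'E'
from h import *
c=read_camera("top");f=c["frame"];hsv=cv2.cvtColor(f,cv2.COLOR_RGB2HSV)
roi=np.zeros(f.shape[:2],bool);roi[165:290,165:445]=1
b=(hsv[...,0]>10)&(hsv[...,0]<25)&(hsv[...,1]>150)&roi
print("brass");[print(x[0],x[1],x[2],ray(c,*x[0],.01).round(3)) for x in blobs(b)[0]]
r=((hsv[...,0]<6)|(hsv[...,0]>174))&(hsv[...,1]>150)&roi
print("red");[print(x[0],x[1],x[2],ray(c,*x[0],.07).round(3)) for x in blobs(r)[0]]
k=(hsv[...,2]<45)&roi
print("dark");[print(x[0],x[1],x[2],ray(c,*x[0],.07).round(3)) for x in blobs(k,8)[0]]
w=(hsv[...,2]>118)&(hsv[...,1]<40)&roi
print("white");[print(x[0],x[1],x[2],ray(c,*x[0],.028).round(3)) for x in blobs(w,100)[0]]
s=robot.observe();print(s["tool_pos"])
w=read_camera("wrist");print("wristcam pos",-w["R"].T@w["t"])
E
```

```text
brass
[234.9 203.8] 91 [229 198  14  12] [0.553 0.186 0.01 ]
[206.4 204.7] 71 [202 200  10  11] [0.549 0.278 0.01 ]
[188.8 223.5] 70 [184 219  11  11] [0.488 0.333 0.01 ]
[296.  221.6] 43 [293 218   7   8] [ 0.496 -0.012  0.01 ]
[217.3 233.1] 70 [213 228  11  11] [0.457 0.24  0.01 ]
[260.6 234.8] 66 [256 230  11  11] [0.452 0.101 0.01 ]
[362.4 237.6] 37 [360 234   6   8] [ 0.445 -0.224  0.01 ]
[322.5 240. ] 41 [319 237   7   7] [ 0.437 -0.096  0.01 ]
red
[343.6 237.6] 341 [333 228  21  21] [ 0.439 -0.156  0.07 ]
dark
white
[290.6 184.5] 2134 [246 171  90  28] [0.613 0.006 0.028]
[0.22052961 0.47620908 0.24534479]
wristcam pos [0.1511346  0.50954734 0.38385313]
```

Coarse positions:

| Thing | x (m) | y (m) |
|---|---|---|
| Fitting A | 0.549 | 0.278 |
| Fitting B | 0.488 | 0.333 |
| Fitting C | 0.457 | 0.240 |
| Fitting D | 0.452 | 0.101 |
| Handle | 0.438 | -0.157 |
| Block centre | 0.613 | 0.006 |

The bar points at about 126° and off is near 183°. I'll go and look at the handle first.

```bash
cat >> h.py <<'E'
def to(x,y,z,yawdeg,ref=None):
    """shift/turn from measured pose to target with tool down"""
    s=robot.observe();R0=Ro.from_euler("xyz",s["tool_rot"]);T=Ro.from_euler("xyz",[np.pi,0,np.radians(yawdeg)])
    d=R0.inv().apply(np.array([x,y,z])-s["tool_pos"])*100
    w=np.degrees((R0.inv()*T).as_rotvec())
    print("t",round(s["time"],1),"pos",s["tool_pos"].round(4),"rpy",np.degrees(s["tool_rot"]).round(1),"F",s["contact_force"].round(1),"op",round(s["opening"]*1000,1));print("shift cm",d.round(2),"turn",w.round(1))
E
python3 - <<'E'
from h import *
to(.44,.1,.25,140)
E
```

```text
t 0.2 pos [0.2206 0.4763 0.2454] rpy [-180.    -0.   155.1] F [-0.5 -0.4  0.2] op 91.8
shift cm [-35.73 -24.92  -0.45] turn [-0.  -0.  15.1]
```

```bash
python3 -m crank '[[-35.7,-24.9,0,0,0,15,1],[-35.7,-24.9,0,0,0,15,1],[-35.7,-24.9,0,0,0,15,1],[-35.7,-24.9,0,0,0,15,1],[-35.7,-24.9,0,0,0,15,1]]'
python3 - <<'E'
from h import *
to(.44,-.157,.25,126.5)
E
```

```text
time: 0.88
tool_pos: [0.3788, 0.2047, 0.2459]
tool_rot: [3.141, 0.0, 2.446]
contact_force: [1.1, 0.2, -0.6]
opening: 0.0917
t 0.9 pos [0.3788 0.2047 0.2459] rpy [180.    0.  140.2] F [ 1.1  0.2 -0.6] op 91.7
shift cm [-27.87 -23.85  -0.42] turn [ 0.   0.  13.7]
```

```bash
python3 -m crank '[[-27.9,-23.9,0,0,0,13.7,1],[-27.9,-23.9,0,0,0,13.7,1],[-27.9,-23.9,0,0,0,13.7,1],[-27.9,-23.9,0,0,0,13.7,1],[-27.9,-23.9,0,0,0,13.7,1]]'
python3 - <<'E'
from h import *
to(.44,-.157,.25,126.5)
E
```

```text
time: 1.5
tool_pos: [0.43, -0.1038, 0.2459]
tool_rot: [3.141, 0.0, 2.207]
contact_force: [0.8, 1.2, 0.1]
opening: 0.0919
t 1.5 pos [ 0.43   -0.1038  0.2459] rpy [180.    0.  126.4] F [0.8 1.2 0.1] op 91.9
shift cm [-4.88 -2.35 -0.41] turn [ 0.   0.  -0.1]
```

```bash
python3 -m crank '[[-4.9,-2.4,0,0,0,0,1],[-4.9,-2.4,0,0,0,0,1],[-4.9,-2.4,0,0,0,0,1]]'
python3 - <<'E'
from h import *
c=snap("wrist","w1.png"); to(.44,-.157,.25,126.5)
print(proj(c,[.438,-.157,.094]))
E
```

```text
time: 1.88
tool_pos: [0.4394, -0.155, 0.2454]
tool_rot: [-3.141, -0.001, 2.206]
contact_force: [1.0, -0.3, -0.5]
opening: 0.0925
t 1.9 pos [ 0.4395 -0.1544  0.2456] rpy [ 1.800e+02 -1.000e-01  1.265e+02] F [-1.2  0.3 -0.2] op 91.8
shift cm [-0.24 -0.11 -0.44] turn [ 0.  -0.1 -0. ]
[278.47451351 204.25371625]
```

View pics/w1.png

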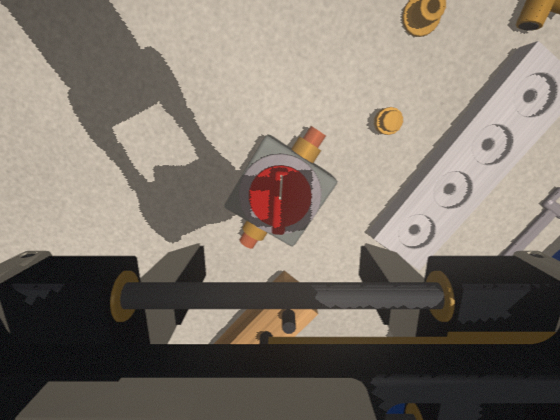

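The wrist view shows the isolator at (280,195) with the bar upright in the image. I'll zoom in to get the axis and the bar angle.

```bash
python3 - <<'E'
import cv2
t=cv2.imread("pics/w1.png")[120:255,215:350]; cv2.imwrite("pics/w1z.png",cv2.resize(t,None,fx=4.4,fy=4.4,interpolation=cv2.INTER_CUBIC))
E
```

```text
(no output)
```

View pics/w1z.png

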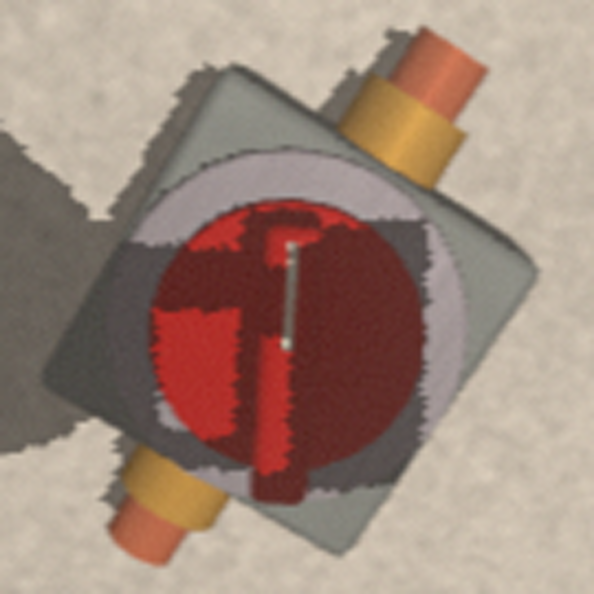

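```bash
python3 - <<'E'
from h import *
c=read_camera("wrist")
P=lambda u,v,z: ray(c,215+u/4.4,120+v/4.4,z)
print("disc",P(290,337,.062).round(4), "edges",[P(u,v,.062).round(4).tolist() for u,v in[(150,337),(425,337)]])
a,b=P(289,242,.094),P(287,345,.094);print("ptr",a.round(4),b.round(4),np.degrees(np.arctan2(*(a-b)[1::-1])))
p,q=P(440,55,.033),P(143,540,.033);print("pipe",p.round(4),q.round(4),((p+q)/2).round(4),np.linalg.norm(p-q),np.degrees(np.arctan2(*(p-q)[1::-1])))
co=[P(u,v,.05) for u,v in[(235,68),(536,268),(342,553),(43,380)]];print("box",np.mean(co,0).round(4),[np.linalg.norm(co[i]-co[i-1]).round(4) for i in range(4)],np.degrees(np.arctan2(*(co[1]-co[0])[1::-1])))
# bar edges bottom end at z=.094
e1,e2=P(250,500,.094),P(305,500,.094);print("barend",((e1+e2)/2).round(4),np.linalg.norm(e1-e2))
E
```

```text
disc [ 0.4399 -0.1548  0.062 ] edges [[0.4108, -0.1762, 0.062], [0.4678, -0.1341, 0.062]]
ptr [ 0.422  -0.1308  0.094 ] [ 0.4359 -0.1505  0.094 ] 125.31761482069982
pipe [ 0.4304 -0.0754  0.033 ] [ 0.4456 -0.2356  0.033 ] [ 0.438  -0.1555  0.033 ] 0.16101412902959103 95.44157602822536
box [ 0.4393 -0.1545  0.05  ] [np.float64(0.0972), np.float64(0.0937), np.float64(0.0954), np.float64(0.0957)] 3.513669284075818
barend [ 0.4569 -0.1828  0.094 ] 0.013261972321283738
```

The axis is at (0.439,-0.155), the bar at about 125° and isolator x at about 4°. So the turn needed is about +59°, which is negative about tool z. I'll descend and grip.

```bash
python3 -m crank '[[0,0.1,6,0,0,1.3,1],[0,0.1,12,0,0,1.3,1],[0,0.1,15.8,0,0,1.3,1],[0,0.1,15.8,0,0,1.3,1],[0,0.1,15.8,0,0,1.3,1]]' 30
python3 -m crank '[[0,0,0,0,0,0,0],[0,0,0,0,0,0,0],[0,0,0,0,0,0,0],[0,0,0,0,0,0,0],[0,0,0,0,0,0,0]]' 30
```

```text
time: 2.6
tool_pos: [0.4416, -0.1545, 0.0892]
tool_rot: [3.14, 0.002, 2.185]
contact_force: [-0.1, -0.5, -0.9]
opening: 0.0919
time: 3.22
tool_pos: [0.4406, -0.1548, 0.0877]
tool_rot: [3.142, -0.0, 2.184]
contact_force: [0.4, -0.1, 0.3]
opening: 0.0465
```

```bash
python3 -m crank '[[0,0,0,0,0,0,0],[0,0,0,0,0,0,0],[0,0,0,0,0,0,0],[0,0,0,0,0,0,0],[0,0,0,0,0,0,0]]' 30
```

```text
time: 3.85
tool_pos: [0.4381, -0.1565, 0.0876]
tool_rot: [-3.136, -0.001, 2.186]
contact_force: [-13.4, -12.1, 5.6]
opening: 0.0132
```

The bar sits about 3 mm along -tool y from where I aimed, so I'll relieve that sideways load before turning.

```bash
python3 -m crank '[[0,-0.35,0,0,0,0,0],[0,-0.35,0,0,0,0,0],[0,-0.35,0,0,0,0,0]]' 30
```

```text
time: 4.22
tool_pos: [0.4378, -0.1568, 0.0877]
tool_rot: [-3.141, -0.0, 2.184]
contact_force: [0.4, -0.1, 0.4]
opening: 0.0141
```

```bash
python3 -m crank '[[0,0,0,0,0,-10,0],[0,0,0,0,0,-20,0],[0,0,0,0,0,-30,0],[0,0,0,0,0,-40,0],[0,0,0,0,0,-40,0]]' 30;python3 - <<'E'
from h import *
to(.4378,-.1568,.0877,184);print(robot.observe()["torque"])
E
```

```text
time: 4.85
tool_pos: [0.4376, -0.157, 0.0877]
tool_rot: [-3.141, -0.0, 2.882]
contact_force: [-2.8, -2.8, 0.7]
opening: 0.0137
t 4.8 pos [ 0.4376 -0.157   0.0877] rpy [-180.    -0.   165.1] F [-2.8 -2.8  0.7] op 13.7
shift cm [-0.02  0.03 -0.  ] turn [ -0.   -0.  -18.9]
[-0.52965401  0.38023422  0.16384307]
```

```bash
python3 -m crank '[[0,0,0,0,0,-8,0],[0,0,0,0,0,-14,0],[0,0,0,0,0,-19,0],[0,0,0,0,0,-22,0],[0,0,0,0,0,-22,0]]' 30;python3 - <<'E'
from h import *
to(.4378,-.1568,.0877,184);print(robot.observe()["torque"])
E
```

```text
time: 5.48
tool_pos: [0.4376, -0.1572, 0.0877]
tool_rot: [-3.141, -0.0, -3.022]
contact_force: [-1.7, -4.8, 0.1]
opening: 0.014
t 5.5 pos [ 0.4376 -0.1572  0.0877] rpy [-180.    -0.  -173.1] F [-1.7 -4.8  0.1] op 14.0
shift cm [-0.03  0.04  0.  ] turn [-0.  -0.   2.9]
[-0.63322185  0.48932026 -0.61231363]
```

```bash
python3 -m crank '[[0,0,0,0,0,-3,0],[0,0,0,0,0,-3,0],[0,0,0,0,0,-3,0]]' 30;python3 - <<'E'
from h import *
to(.4378,-.1568,.0877,184);print(robot.observe()["torque"])
E
```

```text
time: 5.85
tool_pos: [0.4375, -0.1572, 0.0877]
tool_rot: [-3.142, -0.0, -2.971]
contact_force: [-2.8, -3.8, 0.3]
opening: 0.0144
t 5.8 pos [ 0.4375 -0.1572  0.0877] rpy [-180.    -0.  -170.2] F [-2.8 -3.8  0.3] op 14.4
shift cm [-0.04  0.04 -0.  ] turn [-0.  -0.   5.8]
[-0.70072149  0.56780885 -0.9033639 ]
```

The moment grows against a firm stop, so the handle is off. I'll release, rise and check.

```bash
python3 -m crank '[[0,0,0,0,0,0,1],[0,0,0,0,0,0,1],[0,0,0,0,0,0,1],[0,0,-4,0,0,0,1],[0,0,-9,0,0,0,1]]' 30
python3 -m crank '[[0,0,-7,0,0,5,1],[0,0,-7,0,0,5,1],[0,0,-7,0,0,5,1]]'; python3 - <<'E'
from h import *
c=snap("wrist","w2.png"); to(.4378,-.1568,.25,184)
t=cv2.imread("pics/w2.png")[120:255,215:350]; cv2.imwrite("pics/w2z.png",cv2.resize(t,None,fx=4.4,fy=4.4,interpolation=cv2.INTER_CUBIC))
E
```

```text
time: 6.48
tool_pos: [0.4372, -0.1563, 0.178]
tool_rot: [3.14, -0.002, -2.965]
contact_force: [0.0, -0.2, 0.5]
opening: 0.0603
time: 6.85
tool_pos: [0.4377, -0.1566, 0.2477]
tool_rot: [-3.141, 0.001, -3.051]
contact_force: [-0.6, -0.5, -0.4]
opening: 0.0893
t 6.9 pos [ 0.4372 -0.1564  0.2467] rpy [ 1.799e+02 -1.000e-01 -1.748e+02] F [-0.7  0.7 -1.3] op 91.0
shift cm [-0.05 -0.04 -0.33] turn [ 0.1 -0.1  1.2]
```

View pics/w2z.png

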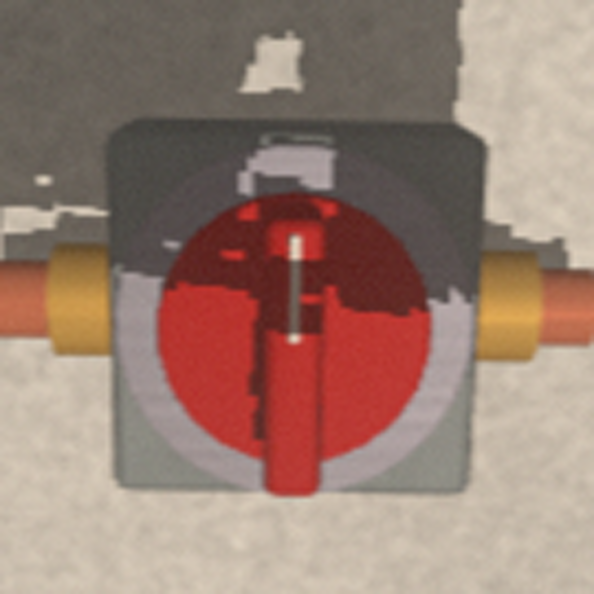

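View pics/w2.png

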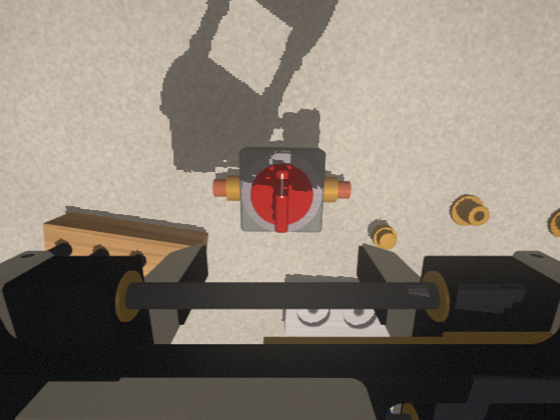

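The handle is off: the bar is across the pipe at (282,200). The grip told me the true axis position, so I can use it to find the wrist camera's bias.

```bash
python3 - <<'E'
from h import *
c=read_camera("wrist")
P=lambda u,v,z: ray(c,215+u/4.4,120+v/4.4,z)
print(P(295,327,.062), P(294,338,.094))
s=robot.observe();R=Ro.from_euler("xyz",s["tool_rot"]);print(R.inv().apply(P(295,327,.062)-[.4376,-.1571,.062]))
print("bar end/ptr y",P(294,240,.094),P(293,492,.094))
E
```

```text
[ 0.43639861 -0.15518114  0.062     ] [ 0.43158797 -0.15591712  0.094     ]
[1.02402884e-03 2.01908068e-03 6.13324368e-06]
bar end/ptr y [ 0.40870889 -0.15798714  0.094     ] [ 0.46970212 -0.1527113   0.094     ]
```

The offset is about (+0.7,+2.4) mm in tool x and y, so I'll subtract it from now on. Next I'll look at the block with the jaws across it (yaw 90).

```bash
cat >> h.py <<'E'
BIAS=np.array([.0007,.0024,0])
def wray(c,u,v,z):
    s=robot.observe();R=Ro.from_euler("xyz",s["tool_rot"]);return ray(c,u,v,z)-R.apply(BIAS)
E
python3 - <<'E'
from h import *
to(.59,0.0,.25,95)
E
```

```text
t 7.0 pos [ 0.437  -0.1563  0.2461] rpy [ 1.799e+02 -1.000e-01 -1.748e+02] F [ 0.5 -0.5 -0.9] op 91.5
shift cm [-16.64  14.2   -0.4 ] turn [-0.  -0.2 90.2]
```

```bash
python3 -m crank '[[-5,4,0,0,0,10,1],[-10,8,0,0,0,20,1],[-16.6,14.2,0,0,0,30,1],[-16.6,14.2,0,0,0,40,1],[-16.6,14.2,0,0,0,50,1]]'
python3 - <<'E'
from h import *
to(.59,0.0,.25,95)
E
```

```text
time: 7.58
tool_pos: [0.5911, 0.0023, 0.2446]
tool_rot: [-3.14, -0.004, 2.357]
contact_force: [0.2, -0.0, 0.0]
opening: 0.0921
t 7.6 pos [0.5911 0.0023 0.2446] rpy [-179.9   -0.2  135. ] F [ 0.2 -0.   0. ] op 92.1
shift cm [-0.09 -0.24 -0.54] turn [-0.2 -0.2 40. ]
```

```bash
python3 -m crank '[[1,-1,0,0,0,10,1],[2,-2,0,0,0,20,1],[2,-2,0,0,0,30,1],[2,-2,0,0,0,40,1],[2,-2,0,0,0,40,1]]'
python3 -m crank '[[0,0,0,0,0,0,1]]'
python3 - <<'E'
from h import *
to(.59,-0.03,.25,95)
c=snap("wrist","w3.png")
E
```

```text
time: 8.2
tool_pos: [0.5615, -0.0005, 0.2458]
tool_rot: [-3.138, -0.001, 1.662]
contact_force: [-0.1, -0.2, -0.2]
opening: 0.0919
time: 8.32
tool_pos: [0.5618, -0.0005, 0.2466]
tool_rot: [-3.14, -0.001, 1.664]
contact_force: [0.4, 0.1, -0.1]
opening: 0.0919
t 8.3 pos [ 5.618e-01 -5.000e-04  2.466e-01] rpy [-179.9   -0.    95.3] F [ 0.4  0.1 -0.1] op 91.9
shift cm [-3.2   2.54 -0.34] turn [-0.1 -0.   0.3]
```

View pics/w3.png

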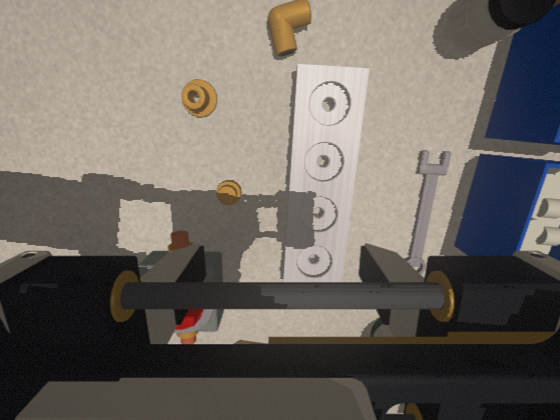

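The wrist view shows all four pockets, at (330,103), (323,160), (318,212) and (314,260). I'll measure the hole and rim centres.

```bash
python3 - <<'E'
import cv2
t=cv2.imread("pics/w3.png")[60:285,275:385]; cv2.imwrite("pics/w3z.png",cv2.resize(t,None,fx=2.66,fy=2.66,interpolation=cv2.INTER_CUBIC))
E
python3 - <<'E'
from h import *
c=read_camera("wrist");g=cv2.cvtColor(c["frame"],cv2.COLOR_RGB2GRAY)
g=cv2.resize(g,None,fx=4,fy=4,interpolation=cv2.INTER_CUBIC)
for (u,v) in [(330,103),(323,160),(318,212),(314,260)]:
    y0,x0=int(v*4)-110,int(u*4)-110
    p=cv2.GaussianBlur(g[y0:y0+220,x0:x0+220],(9,9),2)
    h=cv2.HoughCircles(p,cv2.HOUGH_GRADIENT,1.5,200,param1=80,param2=20,minRadius=60,maxRadius=100)
    # hole: darkest blob near centre
    q=p[60:160,60:160];m=q<q.min()+0.4*(np.median(q)-q.min())
    b,_=blobs(m,30);b=max(b,key=lambda x:x[1])
    hc=(np.array(b[0])+60+[x0,y0])/4-0.375
    print("hole",hc.round(1),b[1],b[2],wray(c,*hc,.017).round(4),end=" ")
    if h is not None:
        cc=(h[0,0,:2]+[x0,y0])/4-0.375;print("rim",cc.round(1),h[0,0,2]/4,wray(c,*cc,.028).round(4))
E
```

```text
hole [329.6 102.4] 1440 [23 28 48 52] [0.6068 0.1068 0.017 ] rim [326.7 101.9] 23.325 [0.6018 0.1061 0.028 ]
hole [324.4 160.6] 1030 [36 31 38 47] [0.6099 0.0385 0.017 ] rim [322.3 160.4] 20.5125 [0.6056 0.0395 0.028 ]
hole [310.8 211.5] 3700 [  0   0  72 100] [ 0.6008 -0.0292  0.017 ] rim [318.1 212.8] 18.5625 [ 0.6089 -0.0269  0.028 ]
hole [313.9 259.2] 872 [30 30 40 34] [ 0.6135 -0.0972  0.017 ] rim [313.3 258.2] 18.7875 [ 0.6107 -0.0906  0.028 ]
```

View pics/w3z.png

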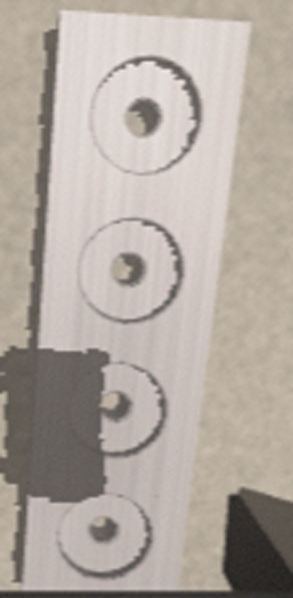

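```bash
python3 - <<'E'
from h import *
c=read_camera("wrist")
for l,r,t,b in[(90,203,55,175),(78,184,217,323),(69,167,361,455),(57,152,490,578)]:
    f=lambda x,y:wray(c,275+x/2.66-.3,60+y/2.66-.3,.028)
    u,v=(l+r)/2,(t+b)/2
    print(f(u,v).round(4),"w",np.linalg.norm(f(l,v)-f(r,v)).round(4),"h",np.linalg.norm(f(u,t)-f(u,b)).round(4))
# block corners top
A=f(62,11);B=f(250,22);print("end",A.round(4),B.round(4),np.linalg.norm(A-B),((A+B)/2).round(4))
E
```

```text
[0.6057 0.1054 0.028 ] w 0.0489 h 0.0489
[0.6079 0.0387 0.028 ] w 0.0485 h 0.0482
[ 0.6104 -0.0273  0.028 ] w 0.0472 h 0.0473
[ 0.6122 -0.094   0.028 ] w 0.0481 h 0.0489
end [0.5649 0.1426 0.028 ] [0.6439 0.1457 0.028 ] 0.07902479909248739 [0.6044 0.1441 0.028 ]
```

Rim widths read 47–49 mm and the pitch about 66.5 mm, which fits the given sizes. The row runs from (0.6057,0.106) to (0.6123,-0.0947). Now fitting D.

```bash
python3 - <<'E'
from h import *
to(.452,.101,.15,92)
E
```

```text
t 8.5 pos [ 5.620e-01 -5.000e-04  2.473e-01] rpy [-180.    -0.    95.2] F [-0.2  0.2  0.1] op 91.7
shift cm [ 11.11 -10.02   9.74] turn [-0.  -0.   3.2]
```

```bash
python3 -m crank '[[11.1,-10,9.7,0,0,3.2,0.5],[11.1,-10,9.7,0,0,3.2,0.5],[11.1,-10,9.7,0,0,3.2,0.5],[11.1,-10,9.7,0,0,3.2,0.5],[11.1,-10,9.7,0,0,3.2,0.5]]'
python3 - <<'E'
from h import *
to(.452,.101,.15,92)
c=snap("wrist","w4.png")
E
```

```text
time: 9.1
tool_pos: [0.4538, 0.1009, 0.1515]
tool_rot: [3.139, 0.0, 1.606]
contact_force: [0.4, 0.4, 0.6]
opening: 0.048
t 9.1 pos [0.4538 0.1009 0.1515] rpy [179.9   0.   92. ] F [0.4 0.4 0.6] op 48.0
shift cm [ 0.01 -0.18  0.15] turn [0.1 0.  0. ]
```

View pics/w4.png

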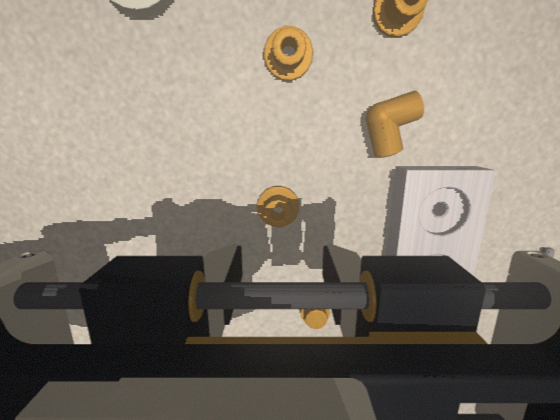

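```bash
cat >> h.py <<'E'
def fit_at(c,u,v,r=40,show=None):
    f=c["frame"];hsv=cv2.cvtColor(f,cv2.COLOR_RGB2HSV)
    m=((hsv[...,0]>10)&(hsv[...,0]<27)&(hsv[...,1]>110)).astype(np.uint8)
    k=np.zeros_like(m);u,v=int(u),int(v);k[max(0,v-r):v+r,max(0,u-r):u+r]=1;m=m&k
    b,l=blobs(m,50);b=max(b,key=lambda x:x[1]);
    mm=(l==l[int(v),int(u)]) if l[int(v),int(u)] else m>0
    cnt=max(cv2.findContours(m,cv2.RETR_EXTERNAL,cv2.CHAIN_APPROX_NONE)[0],key=cv2.contourArea)
    # outline points cast on flange top plane; keep circle fit robustly
    P=np.array([wray(c,*p[0],.006)[:2] for p in cnt])
    from scipy.optimize import least_squares
    c0=np.r_[P.mean(0)]
    s=least_squares(lambda q:np.hypot(*(P-q).T)-.022,c0,loss="soft_l1",f_scale=.001)
    res=np.hypot(*(P-s.x).T)-.022
    print("flange circle",s.x.round(4),"median res mm",(1000*np.median(abs(res))).round(2),"max",(1000*res.max()).round(1),"bbox",b[2])
    return s.x
E
python3 - <<'E'
from h import *
c=read_camera("wrist"); x=fit_at(c,278,206)
t=c["frame"][170:245,240:315,::-1]; cv2.imwrite("pics/w4z.png",cv2.resize(t,None,fx=7,fy=7,interpolation=cv2.INTER_CUBIC))
fit_at(c,288,52)
E
```

```text
flange circle [0.4483 0.0988] median res mm 1.33 max -0.4 bbox [257 186  41  41]
flange circle [0.4529 0.2382] median res mm 1.12 max -0.5 bbox [263  25  49  55]
```

View pics/w4z.png

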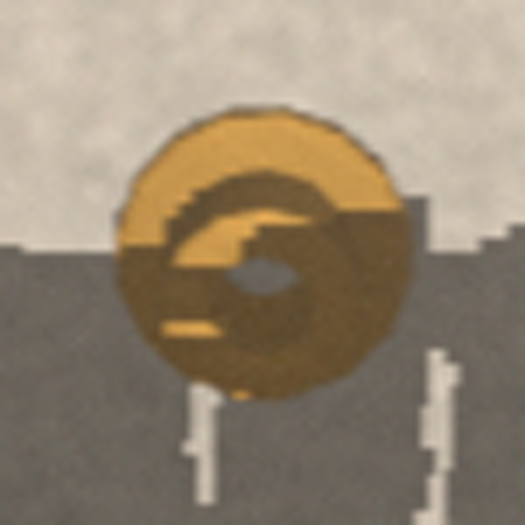

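```bash
python3 - <<'E'
from h import *
to(.4483,.0988,.030,92)
E
```

```text
t 9.2 pos [0.4542 0.1005 0.1516] rpy [179.8   0.   91.9] F [ 1.  -0.3  0.7] op 46.5
shift cm [-0.15 -0.63 12.16] turn [ 0.2  0.  -0.1]
```

```bash
python3 -m crank '[[-0.15,-0.6,0,0,0,0,0.5],[-0.15,-0.6,5,0,0,0,0.5],[-0.15,-0.6,10,0,0,0,0.5],[-0.15,-0.6,12.1,0,0,0,0.5],[-0.15,-0.6,12.1,0,0,0,0.5]]' 20
python3 -m crank '[[0,0,0,0,0,0,0.5],[0,0,0,0,0,0,0],[0,0,0,0,0,0,0],[0,0,0,0,0,0,0],[0,0,0,0,0,0,0]]' 20
python3 - <<'E'
from h import *
to(.4483,.0988,.030,92); snap("wrist","w5.png")
E
```

```text
time: 9.82
tool_pos: [0.4458, 0.0988, 0.0287]
tool_rot: [-3.139, 0.0, 1.604]
contact_force: [-0.1, 0.2, 0.3]
opening: 0.046
time: 10.45
tool_pos: [0.4476, 0.0994, 0.0306]
tool_rot: [3.139, -0.0, 1.605]
contact_force: [0.6, 0.9, 6.2]
opening: 0.0272
t 10.4 pos [0.4476 0.0994 0.0306] rpy [179.8  -0.   92. ] F [0.6 0.9 6.2] op 27.2
shift cm [-0.06  0.07  0.06] turn [ 0.2 -0.  -0. ]
```

View pics/w5.png

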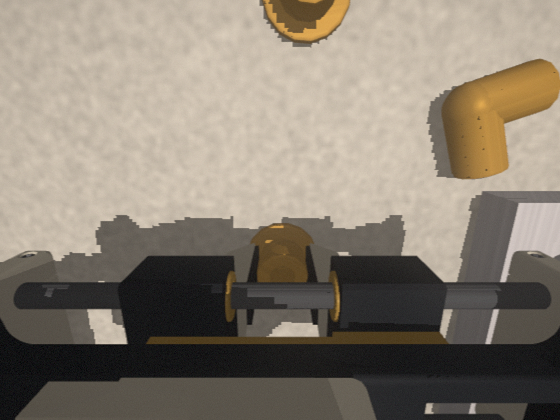

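Gripped, opening 27 mm. I'll lift and check that it comes along and sits upright.

```bash
python3 -m crank '[[0,0,0,0,0,0,0],[0,0,-3,0,0,0,0],[0,0,-8,0,0,0,0],[0,0,-8,0,0,0,0],[0,0,-8,0,0,0,0]]' 25
python3 - <<'E'
from h import *
to(.6123,-.0947,.11,92); snap("wrist","w6.png")
c=snap("scene","s6.png")
E
```

```text
time: 11.12
tool_pos: [0.4459, 0.0993, 0.1092]
tool_rot: [-3.141, -0.0, 1.605]
contact_force: [0.1, 1.0, -1.7]
opening: 0.027
t 11.1 pos [0.4459 0.0993 0.1092] rpy [-179.9   -0.    92. ] F [ 0.1  1.  -1.7] op 27.0
shift cm [-19.96  15.97  -0.1 ] turn [-0.1 -0.  -0. ]
```

View pics/w6.png

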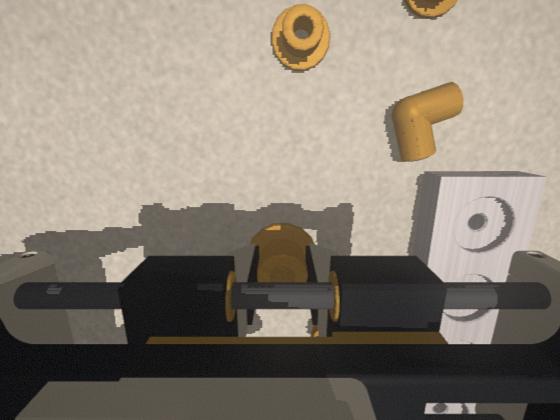

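View pics/s6.png

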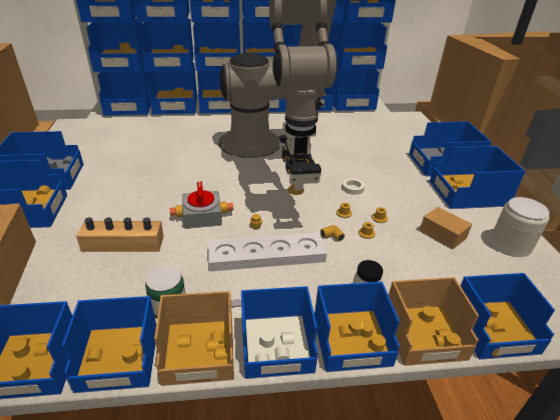

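Held upright. I'll measure where the flange sits in the hand along tool x from its visible far edge at about (282,222).

```bash
cat >> h.py <<'E'
def inhand(c,hb=.030):
    """flange centre relative to TCP, tool frame, from visible far arc"""
    s=robot.observe();R=Ro.from_euler("xyz",s["tool_rot"]);f=c["frame"];hsv=cv2.cvtColor(f,cv2.COLOR_RGB2HSV)
    m=(hsv[...,0]>8)&(hsv[...,0]<27)&(hsv[...,1]>110)
    pts=[]
    for u in range(258,306,2):
        col=np.where(m[200:256,u])[0]
        if len(col)>5: pts.append((u,200+col[0]-.5))
    z=s["tool_pos"][2]-hb+.006
    P=np.array([R.inv().apply(wray(c,u,v,z)-s["tool_pos"])[:2] for u,v in pts])
    from scipy.optimize import least_squares
    q=least_squares(lambda q:np.hypot(*(P-q).T)-.022,[0,0],loss="soft_l1",f_scale=.0005)
    print("inhand tool xy mm",(q.x*1000).round(2),"res",(1000*np.abs(q.fun)).mean().round(2),len(pts),pts[len(pts)//2])
E
python3 - <<'E'
from h import *
c=read_camera("wrist");inhand(c)
E
```

```text
inhand tool xy mm [-0.04 -1.8 ] res 0.23 24 (282, np.float64(222.5))
```

In-hand tool y reads -1.8 mm where the jaws force it to 0. So the camera's y bias depends on range: about 0.6 mm near and 2.4–2.8 mm far. The corrected pocket 4 is at about (0.612,-0.0947), so I'll carry the fitting there.

```bash
sed -i 's/^def wray.*$/def wray(c,u,v,z):\n    d=(-c["R"].T@c["t"])[2]-z;BIAS=np.array([.0007*d\/.32,-.0012+.0113*d,0])/' h.py; python3 -m crank '[[-20,16,0,0,0,0,0],[-20,16,0,0,0,0,0],[-20,16,0,0,0,0,0],[-20,16,0,0,0,0,0],[-20,16,0,0,0,0,0]]'
python3 -m crank '[[0,0,0,0,0,0,0],[0,0,0,0,0,0,0],[0,0,0,0,0,0,0]]'
python3 - <<'E'
from h import *
to(.612,-.0947,.06,92);c=snap("wrist","w7.png"); inhand(c)
E
```

```text
time: 11.9
tool_pos: [0.6146, -0.0987, 0.1077]
tool_rot: [-3.141, 0.0, 1.601]
contact_force: [-0.7, -0.1, -2.2]
opening: 0.0273
time: 12.28
tool_pos: [0.6127, -0.0939, 0.1099]
tool_rot: [-3.141, -0.0, 1.606]
contact_force: [-0.6, 0.0, -2.3]
opening: 0.0279
t 12.3 pos [ 0.6127 -0.0939  0.1099] rpy [-180.   -0.   92.] F [-0.6  0.  -2.3] op 27.9
shift cm [-0.08 -0.07  4.99] turn [-0. -0.  0.]
inhand tool xy mm [ 0.52 -0.16] res 0.23 24 (282, np.float64(222.5))
```

View pics/w7.png

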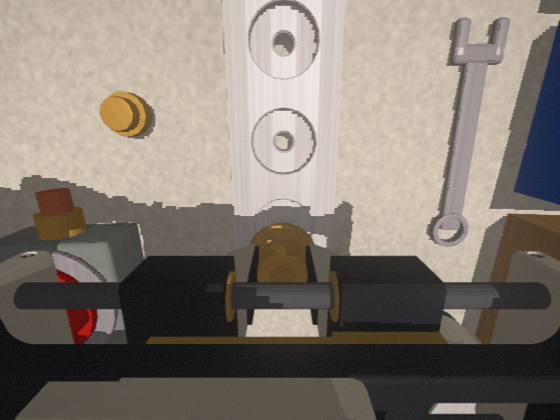

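The view shows the neighbouring pockets at (284,40) and (284,141), in line with the held fitting. I'll compute pocket 4 from them at this closer range.

```bash
python3 - <<'E'
import cv2
t=cv2.imread("pics/w7.png")[0:260,220:350]; cv2.imwrite("pics/w7z.png",cv2.resize(t,None,fx=2.3,fy=2.3,interpolation=cv2.INTER_CUBIC))
t=cv2.imread("pics/w7.png")[95:215,240:330]; cv2.imwrite("pics/w7y.png",cv2.resize(t,None,fx=5,fy=5,interpolation=cv2.INTER_CUBIC))
E
```

```text
(no output)
```

View pics/w7y.png

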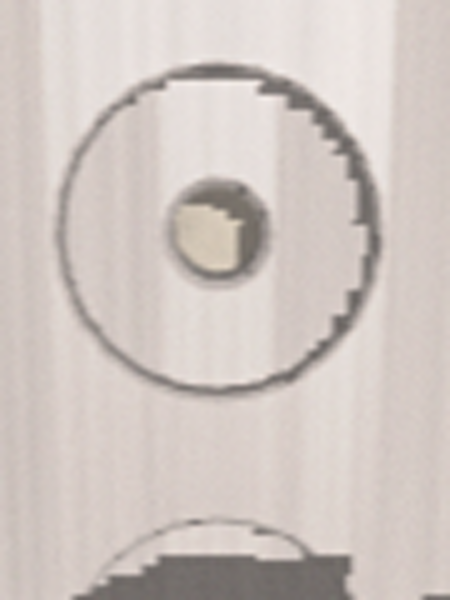

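View pics/w7z.png

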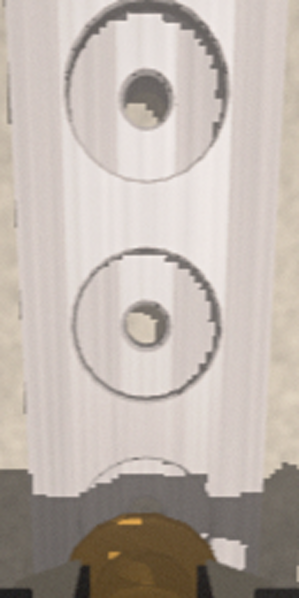

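```bash
python3 - <<'E'
from h import *
c=read_camera("wrist");s=robot.observe();R=Ro.from_euler("xyz",s["tool_rot"]);print(s["tool_pos"])
f=lambda u,v:(1000*R.inv().apply(wray(c,u,v,.028)-s["tool_pos"])[:2]).round(2)
print("p2 c",f(283.3,140.5),"top",f(283.3,107.6),"bot",f(283.3,173.4),"L/R",f(251,140.5),f(315.6,140.5));print("p1 bot",f(283.6,78.8));print("p3 top",f(283.2,198.6))
E
```

```text
[ 0.61302021 -0.09422615  0.1100212 ]
p2 c [66.6   0.27] top [89.42  0.23] bot [42.32  0.32] L/R [ 66.59 -23.47] [66.61 24.02]
p1 bot [108.29   0.41]
p3 top [22.63  0.27]
```

Relative to the held flange, the pocket is at about (-1.4,+0.3) mm. I'll shift and lower gently; the seated TCP height should be about 0.050.

```bash
python3 -m crank '[[-0.14,0.03,2,0,0,0,0],[-0.14,0.03,4,0,0,0,0],[-0.14,0.03,4.6,0,0,0,0],[-0.14,0.03,5,0,0,0,0],[-0.14,0.03,5.2,0,0,0,0]]' 15
python3 -m crank '[[0,0,0,0,0,0,0],[0,0,0.2,0,0,0,0],[0,0,0.4,0,0,0,0],[0,0,0.6,0,0,0,0],[0,0,0.6,0,0,0,0]]' 15
```

```text
time: 13.0
tool_pos: [0.614, -0.0965, 0.0583]
tool_rot: [3.14, 0.0, 1.605]
contact_force: [0.1, 0.7, 0.0]
opening: 0.0277
time: 13.62
tool_pos: [0.6135, -0.0965, 0.0514]
tool_rot: [-3.141, -0.0, 1.605]
contact_force: [-0.9, 1.1, -1.5]
opening: 0.0277
```

```bash
python3 -m crank '[[0,0,0.1,0,0,0,0],[0,0,0.2,0,0,0,0],[0,0,0.2,0,0,0,0],[0,0,0.2,0,0,0,0]]' 15; python3 - <<'E'
from h import *
to(.613,-.0947,.05,92)
E
```

```text
time: 14.12
tool_pos: [0.6135, -0.0964, 0.0507]
tool_rot: [3.141, -0.0, 1.605]
contact_force: [-3.2, 0.9, 6.0]
opening: 0.0275
t 14.1 pos [ 0.6135 -0.0964  0.0507] rpy [180.  -0.  92.] F [-3.2  0.9  6. ] op 27.5
shift cm [ 0.17 -0.04  0.07] turn [ 0. -0. -0.]
```

Seated: TCP 0.0507 with 6 N up, and the grasp was 30.6 mm above the fitting's underside. Release, rise, and check.

```bash
python3 -m crank '[[0,0,-0.1,0,0,0,0.5],[0,0,-0.1,0,0,0,0.5],[0,0,-0.1,0,0,0,0.5],[0,0,-6,0,0,0,0.5],[0,0,-10,0,0,0,0.5]]'
python3 - <<'E'
from h import *
to(.4535,.238,.17,92);
E
```

```text
time: 14.75
tool_pos: [0.6141, -0.0968, 0.1516]
tool_rot: [3.14, 0.001, 1.605]
contact_force: [0.5, 0.3, -0.8]
opening: 0.0459
t 14.8 pos [ 0.6141 -0.0968  0.1516] rpy [179.9   0.   91.9] F [ 0.5  0.3 -0.8] op 45.9
shift cm [ 34.   -14.91  -1.88] turn [ 0.1  0.  -0.1]
```

```bash
python3 -m crank '[[34,-14.9,-1.9,0,0,0,0.5],[34,-14.9,-1.9,0,0,0,0.5],[34,-14.9,-1.9,0,0,0,0.5],[34,-14.9,-1.9,0,0,0,0.5],[34,-14.9,-1.9,0,0,0,0.5]]'
python3 - <<'E'
from h import *
to(.4535,.238,.17,92);
E
```

```text
time: 15.38
tool_pos: [0.4778, 0.1865, 0.166]
tool_rot: [3.141, -0.0, 1.604]
contact_force: [1.1, 0.1, 0.1]
opening: 0.0459
t 15.4 pos [0.4778 0.1865 0.166 ] rpy [180.   -0.   91.9] F [1.1 0.1 0.1] op 45.9
shift cm [ 5.23 -2.26 -0.4 ] turn [ 0.  -0.  -0.1]
```

```bash
python3 -m crank '[[4.6,-2,0,0,0,0,0.5],[4.6,-2,0,0,0,0,0.5],[4.6,-2,0,0,0,0,0.5],[4.6,-2,0,0,0,0,0.5]]'
python3 - <<'E'
from h import *
c=snap("wrist","w8.png");print(proj(c,[.4535,.238,.01]));x=fit_at(c,*proj(c,[.4535,.238,.01]));to(*x,.03,92)
E
```

```text
time: 15.88
tool_pos: [0.4579, 0.2291, 0.1656]
tool_rot: [3.141, 0.0, 1.603]
contact_force: [-0.5, 0.2, -0.5]
opening: 0.0456
[277.19183994 194.31500871]
flange circle [0.4532 0.2394] median res mm 1.31 max -0.6 bbox [259 172  41  40]
t 15.9 pos [0.4579 0.229  0.1656] rpy [180.    0.   91.8] F [-0.8  0.1 -0.5] op 45.9
shift cm [ 1.06 -0.44 13.56] turn [ 0.   0.  -0.2]
```

View pics/w8.png

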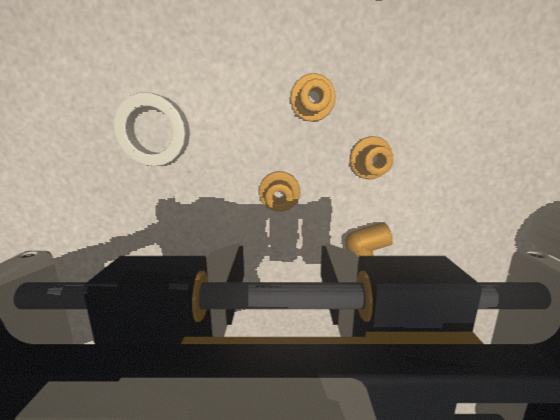

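The view shows three fittings, the tape and the elbow. The target is at (279,191) and all are undisturbed. Descend and grip.

```bash
python3 -m crank '[[1.1,-0.4,3,0,0,0,0.5],[1.1,-0.4,8,0,0,0,0.5],[1.1,-0.4,13,0,0,0,0.5],[1.1,-0.4,13.5,0,0,0,0.5],[1.1,-0.4,13.5,0,0,0,0.5]]' 20
python3 -m crank '[[0,0,0,0,0,0,0.5],[0,0,0,0,0,0,0],[0,0,0,0,0,0,0],[0,0,0,0,0,0,0],[0,0,0,0,0,0,0]]' 20
python3 - <<'E'
from h import *
to(.4535,.238,.03,92)
E
python3 -m crank '[[0,0,0,0,0,0,0],[0,0,-4,0,0,0,0],[0,0,-8,0,0,0,0],[0,0,-8,0,0,0,0],[0,0,-8,0,0,0,0]]' 25
python3 - <<'E'
from h import *
c=snap("wrist","w9.png");inhand(c);to(.6113,-.0294,.11,92)
E
```

```text
time: 16.55
tool_pos: [0.4538, 0.2408, 0.0316]
tool_rot: [3.141, -0.0, 1.604]
contact_force: [-0.4, -0.2, 0.8]
opening: 0.0458
time: 17.18
tool_pos: [0.4535, 0.2413, 0.0316]
tool_rot: [3.14, -0.001, 1.605]
contact_force: [-0.4, -0.5, 6.3]
opening: 0.0274
t 17.2 pos [0.4535 0.2413 0.0316] rpy [179.9  -0.   92. ] F [-0.4 -0.5  6.3] op 27.4
shift cm [-0.33 -0.01  0.15] turn [ 0.1 -0.  -0. ]
time: 17.8
tool_pos: [0.4519, 0.2408, 0.1097]
tool_rot: [-3.14, 0.001, 1.605]
contact_force: [0.4, -0.6, -2.3]
opening: 0.0265
inhand tool xy mm [-0.83  0.37] res 0.18 24 (282, np.float64(224.5))
t 17.9 pos [0.4517 0.2407 0.1092] rpy [-179.8    0.    91.9] F [-0.4 -0.6 -2.8] op 26.6
shift cm [-27.54  15.03  -0.1 ] turn [-0.2  0.  -0.1]
```

View pics/w9.png

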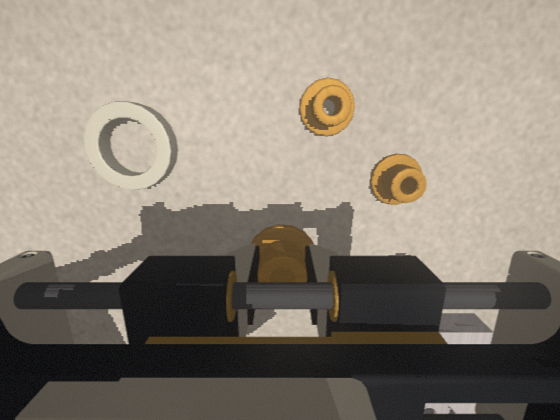

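Held with in-hand x at -0.8 mm. Carry to pocket 3, aiming the TCP at about (0.6113,-0.028).

```bash
python3 -m crank '[[-27.4,15,0,0,0,0,0],[-27.4,15,0,0,0,0,0],[-27.4,15,0,0,0,0,0],[-27.4,15,0,0,0,0,0],[-27.4,15,0,0,0,0,0]]'
python3 -m crank '[[0,0,0,0,0,0,0],[0,0,0,0,0,0,0],[0,0,0,0,0,0,0]]'
python3 - <<'E'
from h import *
to(.6113,-.0281,.06,92)
E
```

```text
time: 18.48
tool_pos: [0.6119, -0.0294, 0.1086]
tool_rot: [-3.138, -0.001, 1.605]
contact_force: [0.6, 0.2, -2.8]
opening: 0.0268
time: 18.85
tool_pos: [0.611, -0.0263, 0.1099]
tool_rot: [-3.14, -0.001, 1.606]
contact_force: [0.3, 0.4, -1.8]
opening: 0.0269
t 18.9 pos [ 0.611  -0.0263  0.1099] rpy [-179.9   -0.    92. ] F [ 0.3  0.4 -1.8] op 26.9
shift cm [-0.19  0.03  4.99] turn [-0.1 -0.   0. ]
```

```bash
python3 - <<'E'
from h import *
c=read_camera("wrist");inhand(c);t=c["frame"][95:215,240:330,::-1]; cv2.imwrite("pics/w10y.png",cv2.resize(t,None,fx=5,fy=5,interpolation=cv2.INTER_CUBIC))
E
```

```text
inhand tool xy mm [-0.72 -0.06] res 0.19 24 (282, np.float64(224.5))
```

View pics/w10y.png

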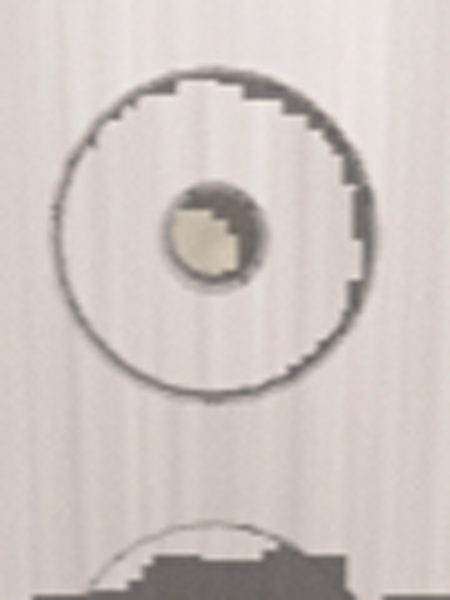

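```bash
cat >> h.py <<'E'
def rims(c,L,Rr,T,B,T2,u0=240,v0=95,k=5):
    s=robot.observe();R=Ro.from_euler("xyz",s["tool_rot"])
    f=lambda x,y:(1000*R.inv().apply(wray(c,u0+x/k-.4,v0+y/k-.4,.028)-s["tool_pos"])[:2])
    u=(L+Rr)/2;t,b=f(u,T),f(u,B);l,r=f(L,(T+B)/2),f(Rr,(T+B)/2)
    print("diam",np.linalg.norm(t-b).round(1),np.linalg.norm(l-r).round(1),"next centre",((t+b)/2)[0].round(2),((l+r)/2)[1].round(2),"-> target by pitch x",((t+b)/2)[0].round(2)-67,"by top arc",f(u,T2)[0].round(2)-23.5)
E
python3 - <<'E'
from h import *
c=read_camera("wrist");rims(c,52,376,68,402,522)
E
```

```text
diam 48.0 47.7 next centre 64.96 -0.47 -> target by pitch x -2.0400000000000063 by top arc -1.3399999999999999
```

```bash
python3 -m crank '[[-0.12,-0.03,2,0,0,0,0],[-0.12,-0.03,4,0,0,0,0],[-0.12,-0.03,4.6,0,0,0,0],[-0.12,-0.03,5.2,0,0,0,0],[-0.12,-0.03,5.5,0,0,0,0]]' 15
python3 -m crank '[[0,0,0.2,0,0,0,0],[0,0,0.3,0,0,0,0],[0,0,0.3,0,0,0,0],[0,0,0.3,0,0,0,0]]' 15
```

```text
time: 19.58
tool_pos: [0.6123, -0.0276, 0.0575]
tool_rot: [3.14, -0.001, 1.605]
contact_force: [-5.1, 8.4, 12.4]
opening: 0.027
time: 20.08
tool_pos: [0.612, -0.0267, 0.0551]
tool_rot: [3.14, -0.002, 1.605]
contact_force: [-4.5, 8.6, 10.8]
opening: 0.0269
```

Contact at 11 N partway in, pushing the tool toward +y and -x, so the flange is on the pocket's rim. I'll ease up, shift that way and try again.

```bash
python3 -m crank '[[0,0,-0.3,0,0,0,0],[0.1,-0.05,-0.3,0,0,0,0],[0.1,-0.05,-0.1,0,0,0,0],[0.1,-0.05,0.1,0,0,0,0],[0.1,-0.05,0.1,0,0,0,0]]' 15
python3 -m crank '[[0,0,0,0,0,0,0],[0,0,0,0,0,0,0]]' 15
```

```text
time: 20.7
tool_pos: [0.6118, -0.027, 0.0537]
tool_rot: [3.139, -0.001, 1.605]
contact_force: [-4.7, 5.9, 12.4]
opening: 0.0272
time: 20.95
tool_pos: [0.6119, -0.027, 0.0538]
tool_rot: [3.139, -0.001, 1.605]
contact_force: [-4.9, 5.9, 12.7]
opening: 0.0269
```

```bash
python3 - <<'E'
from h import *
c=snap("wrist","w11.png");inhand(c);t=c["frame"][175:275,225:345,::-1]; cv2.imwrite("pics/w11y.png",cv2.resize(t,None,fx=6,fy=6,interpolation=cv2.INTER_CUBIC))
E
```

```text
inhand tool xy mm [-3.6   0.59] res 0.19 24 (282, np.float64(228.5))
```

View pics/w11y.png

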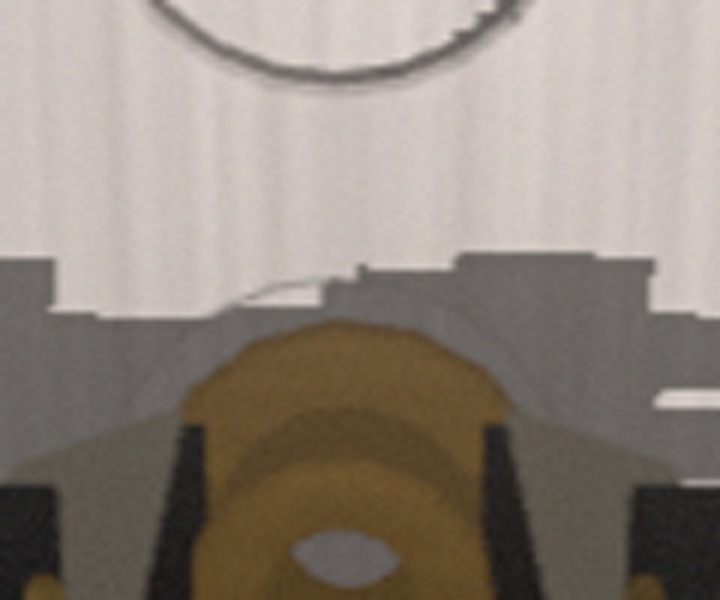

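The flange has tilted in the grip: the near (-y) edge rode on the rim and the far gap is large. I'll lift 1 cm and take a look.

```bash
python3 -m crank '[[0,0,-0.5,0,0,0,0],[0,0,-1.5,0,0,0,0],[0,0,-1.5,0,0,0,0]]' 15
python3 - <<'E'
from h import *
c=snap("wrist","w12.png");inhand(c);t=c["frame"][175:275,225:345,::-1]; cv2.imwrite("pics/w12y.png",cv2.resize(t,None,fx=6,fy=6,interpolation=cv2.INTER_CUBIC)); to(.6113,-.0281,.06,92)
c=read_camera("scene");p=proj(c,[.61,-.027,.06]).astype(int);t=c["frame"][p[1]-40:p[1]+40,p[0]-60:p[0]+60,::-1]; cv2.imwrite("pics/s12.png",cv2.resize(t,None,fx=6,fy=6,interpolation=cv2.INTER_CUBIC))
E
```

```text
time: 21.38
tool_pos: [0.6118, -0.0283, 0.0675]
tool_rot: [3.14, 0.0, 1.604]
contact_force: [-0.5, -0.0, -1.9]
opening: 0.0265
inhand tool xy mm [-3.76  0.9 ] res 0.24 24 (282, np.float64(228.5))
t 21.4 pos [ 0.6115 -0.0282  0.067 ] rpy [180.    0.   91.9] F [ 0.4  0.2 -2.1] op 27.1
shift cm [ 0.01 -0.02  0.7 ] turn [ 0.   0.  -0.1]
```

View pics/w12y.png

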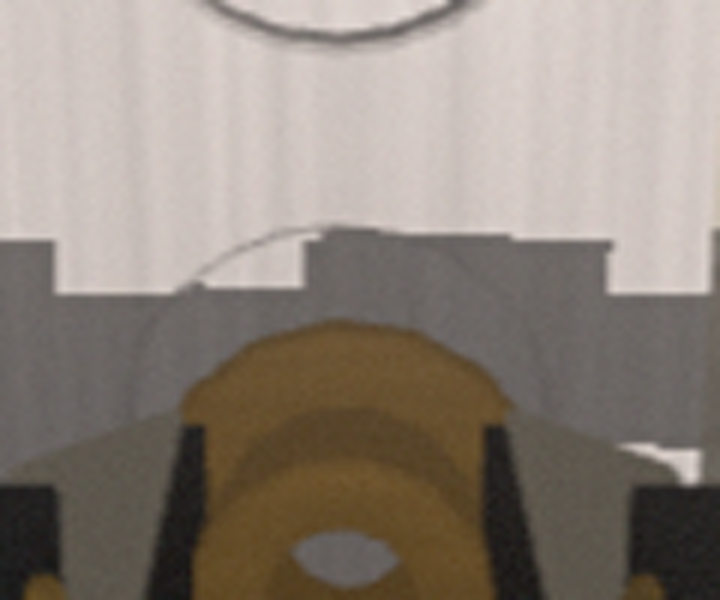

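View pics/s12.png

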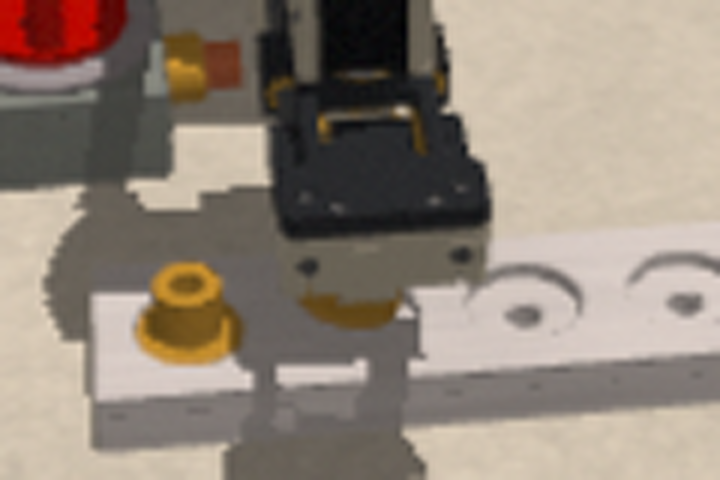

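```bash
cat >> h.py <<'E'
def arc(c,pts,u0=225,v0=175,k=6,z=.028,r=.0235):
    from scipy.optimize import least_squares
    s=robot.observe();R=Ro.from_euler("xyz",s["tool_rot"])
    P=np.array([R.inv().apply(wray(c,u0+x/k-.4,v0+y/k-.4,z)-s["tool_pos"])[:2] for x,y in pts])
    q=least_squares(lambda q:np.hypot(*(P-q).T)-r,[0,0]);print("arc centre tool mm",(q.x*1000).round(2),"res",(q.fun*1000).round(2))
E
python3 - <<'E'
from h import *
c=read_camera("wrist");arc(c,[(335,228),(260,242),(190,285),(135,390),(415,245),(480,285),(530,350),(548,410)])
E
```

```text
arc centre tool mm [ 0.26 -0.66] res [ 0.37  0.26  0.   -0.88 -0.01 -0.26 -0.34 -0.28]
```

The pocket centre is at TCP +0.3 mm in x and -0.7 mm in y. The lower end of the fitting swung about 3 mm to -y, which is roughly a 5° tilt. I'll set it down at fitting D's old free spot to square it up and regrasp.

```bash
python3 -m crank '[[0,0,-3,0,0,0,0],[4,-5,-3,0,0,0,0],[8,-10,-3,0,0,0,0],[12.7,-15.5,-3,0,0,0,0],[12.7,-15.5,-3,0,0,0,0]]' 20
python3 -m crank '[[0,0,3,0,0,0,0],[0,0,6.1,0,0,0,0],[0,0,6.1,0,0,0,0],[0,0,6.1,0,0,0,0]]'
python3 - <<'E'
from h import *
to(.45,.0995,.03,92)
E
```

```text
time: 22.15
tool_pos: [0.4483, 0.0954, 0.0964]
tool_rot: [-3.138, -0.0, 1.607]
contact_force: [0.7, 0.2, -2.4]
opening: 0.0271
time: 22.65
tool_pos: [0.4527, 0.0936, 0.0362]
tool_rot: [3.141, -0.0, 1.604]
contact_force: [0.7, 0.4, -1.9]
opening: 0.027
t 22.6 pos [0.4527 0.0936 0.0362] rpy [180.   -0.   91.9] F [ 0.7  0.4 -1.9] op 27.0
shift cm [ 0.6  -0.25  0.62] turn [ 0.  -0.  -0.1]
```

```bash
python3 -m crank '[[0,0,0.2,0,0,0,0],[0,0,0.4,0,0,0,0],[0,0,0.6,0,0,0,0],[0,0,0.6,0,0,0,0],[0,0,0.6,0,0,0,0]]' 8
python3 -m crank '[[0,0,0,0,0,0,0.5],[0,0,0,0,0,0,0.5],[0,0,0,0,0,0,0.5],[0,0,0,0,0,0,0.5]]'
python3 - <<'E'
from h import *
c=snap("wrist","w13.png");inhand(c);to(.45,.0995,.03,92)
E
```

```text
time: 23.28
tool_pos: [0.4526, 0.0932, 0.0304]
tool_rot: [3.14, 0.001, 1.605]
contact_force: [-0.8, -5.2, 5.7]
opening: 0.0267
time: 23.78
tool_pos: [0.4519, 0.0939, 0.0296]
tool_rot: [-3.141, -0.0, 1.605]
contact_force: [0.3, 0.5, 0.2]
opening: 0.0454
inhand tool xy mm [-4.22  0.69] res 0.19 24 (282, np.float64(229.5))
t 23.8 pos [0.452  0.0938 0.0297] rpy [-180.    -0.    91.9] F [ 0.7  0.4 -1.2] op 45.8
shift cm [ 0.57 -0.18 -0.03] turn [-0.  -0.  -0.1]
```

View pics/w13.png

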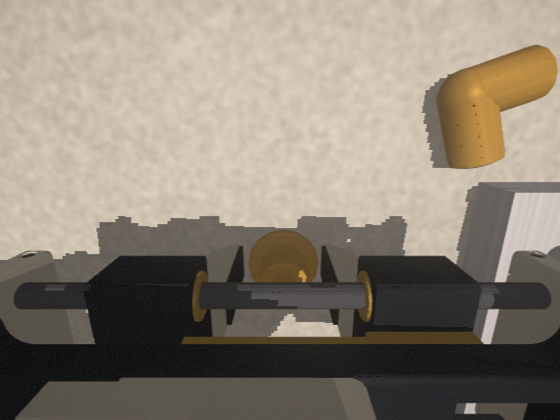

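It's standing flat, 4.2 mm off along -tool x. I'll recentre and regrasp with more grip force.

```bash
python3 -m crank '[[-0.42,0.07,-0.1,0,0,0,0.5],[-0.42,0.07,-0.1,0,0,0,0.5],[-0.42,0.07,-0.1,0,0,0,0.5]]'
python3 -m crank '[[0,0,0,0,0,0,0],[0,0,0,0,0,0,0],[0,0,0,0,0,0,0],[0,0,0,0,0,0,0]]' 40
python3 - <<'E'
from h import *
c=read_camera("wrist");inhand(c);to(.45,.0995,.03,92)
E
python3 -m crank '[[0,0,-4,0,0,0,0],[0,0,-8,0,0,0,0],[0,0,-8,0,0,0,0],[0,0,-8,0,0,0,0]]' 40
python3 - <<'E'
from h import *
c=read_camera("wrist");inhand(c);to(.6109,-.0274,.11,92)
E
```

```text
time: 24.2
tool_pos: [0.4529, 0.0895, 0.0307]
tool_rot: [3.142, -0.0, 1.604]
contact_force: [0.7, 0.1, -0.5]
opening: 0.046
time: 24.7
tool_pos: [0.4528, 0.0896, 0.0307]
tool_rot: [3.142, -0.0, 1.605]
contact_force: [0.2, -0.2, -0.1]
opening: 0.0264
inhand tool xy mm [0.22 0.08] res 0.17 24 (282, np.float64(222.5))
t 24.8 pos [0.4528 0.0896 0.0307] rpy [180.   -0.   91.9] F [-0.6  1.1  0.4] op 26.3
shift cm [ 1.   -0.25  0.07] turn [ 0.  -0.  -0.1]
time: 25.25
tool_pos: [0.4521, 0.0896, 0.1098]
tool_rot: [-3.14, -0.0, 1.605]
contact_force: [-0.2, 0.1, -3.2]
opening: 0.0266
inhand tool xy mm [0.14 0.29] res 0.19 24 (282, np.float64(222.5))
t 25.3 pos [0.4518 0.0896 0.1095] rpy [-179.9   -0.    91.9] F [-0.4  0.3 -2.3] op 26.0
shift cm [-12.23  15.5   -0.1 ] turn [-0.1 -0.  -0.1]
```

```bash
python3 -m crank '[[-12.2,15.5,0,0,0,0,0],[-12.2,15.5,0,0,0,0,0],[-12.2,15.5,0,0,0,0,0],[-12.2,15.5,0,0,0,0,0],[-12.2,15.5,0,0,0,0,0]]'
python3 -m crank '[[0,0,2.5,0,0,0,0],[0,0,4,0,0,0,0],[0,0,4,0,0,0,0],[0,0,4,0,0,0,0]]'
python3 - <<'E'
from h import *
c=snap("wrist","w14.png");inhand(c);t=c["frame"][175:275,225:345,::-1]; cv2.imwrite("pics/w14y.png",cv2.resize(t,None,fx=6,fy=6,interpolation=cv2.INTER_CUBIC)); to(.6109,-.0281,.06,92)
E
```

```text
time: 25.92
tool_pos: [0.6108, -0.0272, 0.1085]
tool_rot: [-3.138, -0.001, 1.604]
contact_force: [-0.2, 0.7, -2.7]
opening: 0.0265
time: 26.42
tool_pos: [0.612, -0.0267, 0.0713]
tool_rot: [3.141, 0.0, 1.605]
contact_force: [0.5, -0.3, -2.1]
opening: 0.0264
inhand tool xy mm [ 0.41 -0.25] res 0.19 24 (282, np.float64(222.5))
t 26.5 pos [ 0.6122 -0.0269  0.0716] rpy [179.9   0.   92. ] F [ 0.2  0.6 -2.7] op 26.5
shift cm [-0.12 -0.14  1.16] turn [ 0.1  0.  -0. ]
```

View pics/w14y.png

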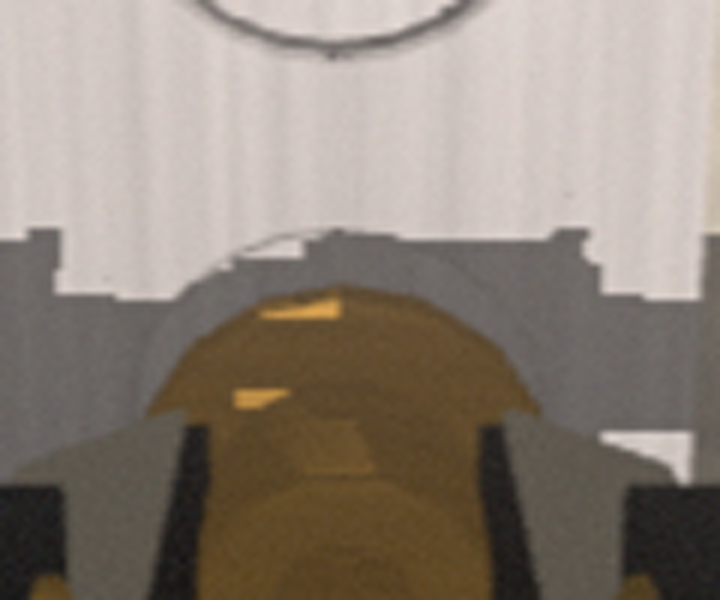

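```bash
python3 - <<'E'
from h import *
c=read_camera("wrist");inhand(c,.0307);arc(c,[(332,231),(260,244),(190,288),(143,370),(415,248),(480,284),(530,345),(550,410)])
E
```

```text
inhand tool xy mm [ 0.06 -0.14] res 0.18 24 (282, np.float64(222.5))
arc centre tool mm [-1.17 -0.67] res [ 0.13  0.29  0.22 -0.34 -0.33 -0.19 -0.01  0.19]
```

```bash
python3 -m crank '[[-0.12,-0.07,0,0,0,0,0],[-0.12,-0.07,0.6,0,0,0,0],[-0.12,-0.07,1.1,0,0,0,0],[-0.12,-0.07,1.5,0,0,0,0],[-0.12,-0.07,1.7,0,0,0,0]]' 30
python3 -m crank '[[0,0,0,0,0,0,0],[0,0,0.15,0,0,0,0],[0,0,0.3,0,0,0,0],[0,0,0.3,0,0,0,0]]' 30
```

```text
time: 27.15
tool_pos: [0.611, -0.0282, 0.0532]
tool_rot: [-3.141, -0.0, 1.605]
contact_force: [-0.6, -0.2, -2.3]
opening: 0.0263
time: 27.65
tool_pos: [0.6113, -0.0283, 0.0507]
tool_rot: [3.141, -0.0, 1.605]
contact_force: [-0.2, -0.2, -2.8]
opening: 0.0264
```

In freely with no side force. A touch further until it bears on the floor, then release.

```bash
python3 -m crank '[[0,0,0.1,0,0,0,0],[0,0,0.15,0,0,0,0],[0,0,0.15,0,0,0,0]]' 30
python3 -m crank '[[0,0,-0.1,0,0,0,0.5],[0,0,-0.1,0,0,0,0.5],[0,0,-0.1,0,0,0,0.5],[0,0,-6,0,0,0,0.5],[0,0,-10,0,0,0,0.5]]'
python3 - <<'E'
from h import *
to(.549,.268,.17,92)
E
```

```text
time: 28.02
tool_pos: [0.6113, -0.0283, 0.0507]
tool_rot: [3.141, 0.0, 1.605]
contact_force: [-3.1, 0.6, 9.2]
opening: 0.0263
time: 28.65
tool_pos: [0.6117, -0.0284, 0.151]
tool_rot: [3.14, 0.0, 1.605]
contact_force: [0.2, -0.3, 0.1]
opening: 0.0458
t 28.6 pos [ 0.6117 -0.0284  0.151 ] rpy [179.9   0.   91.9] F [ 0.2 -0.3  0.1] op 45.8
shift cm [29.83 -5.26 -1.91] turn [ 0.1  0.  -0.1]
```

Both fittings bottomed at the same TCP height (0.0507), so both are seated. Next is fitting A.

```bash
python3 -m crank '[[29.2,-6,-1.9,0,0,0,0.5],[29.2,-6,-1.9,0,0,0,0.5],[29.2,-6,-1.9,0,0,0,0.5],[29.2,-6,-1.9,0,0,0,0.5],[29.2,-6,-1.9,0,0,0,0.5]]'
python3 -m crank '[[0,0,0,0,0,0,0.5],[0,0,0,0,0,0,0.5],[0,0,0,0,0,0,0.5]]'
python3 - <<'E'
from h import *
c=snap("wrist","w15.png");p=proj(c,[.545,.276,.01]);print(p);x=fit_at(c,*p);to(*x,.031,92)
E
```

```text
time: 29.28
tool_pos: [0.5404, 0.2639, 0.1683]
tool_rot: [3.141, -0.0, 1.606]
contact_force: [0.2, 0.1, -0.4]
opening: 0.046
time: 29.65
tool_pos: [0.5418, 0.2602, 0.168]
tool_rot: [-3.141, 0.0, 1.603]
contact_force: [0.1, 0.3, -0.2]
opening: 0.0458
[284.84380663 187.51537131]
flange circle [0.5456 0.2775] median res mm 1.37 max -0.7 bbox [268 165  40  40]
t 29.7 pos [0.5418 0.2602 0.1681] rpy [-180.     0.    91.8] F [-0.1 -0.3  0.7] op 46.0
shift cm [ 1.72  0.44 13.71] turn [-0.   0.  -0.2]
```

View pics/w15.png

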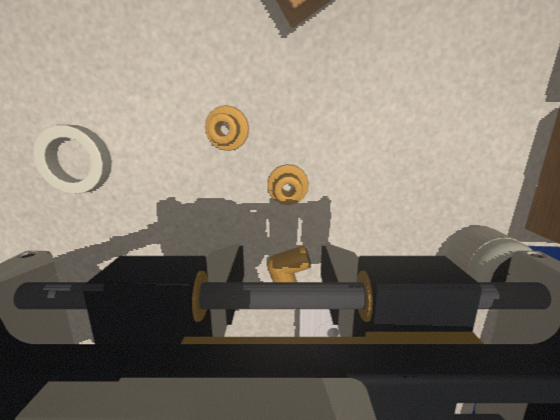

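Two fittings remain, at (288,185) and (227,128), both undisturbed. Descend on A.

```bash
python3 -m crank '[[1.7,0.4,3,0,0,0,0.5],[1.7,0.4,8,0,0,0,0.5],[1.7,0.4,13,0,0,0,0.5],[1.7,0.4,13.7,0,0,0,0.5],[1.7,0.4,13.7,0,0,0,0.5]]' 20
python3 -m crank '[[0,0,0,0,0,0,0.5],[0,0,0,0,0,0,0.5]]' 20
python3 - <<'E'
from h import *
c=read_camera("wrist");inhand(c);to(.5456,.2775,.0307,92)
E
```

```text
time: 30.32
tool_pos: [0.5456, 0.2782, 0.0321]
tool_rot: [3.141, -0.0, 1.604]
contact_force: [0.3, 0.9, 0.1]
opening: 0.0459
time: 30.58
tool_pos: [0.5458, 0.2789, 0.0332]
tool_rot: [3.138, -0.001, 1.605]
contact_force: [-0.1, -0.2, -0.6]
opening: 0.046
inhand tool xy mm [-0.15  1.44] res 0.19 24 (282, np.float64(223.5))
t 30.6 pos [0.5456 0.2789 0.0328] rpy [179.9  -0.   91.9] F [ 0.   0.5 -0.1] op 46.1
shift cm [-0.14 -0.    0.21] turn [ 0.1 -0.  -0.1]
```

```bash
python3 -m crank '[[0,0.1,0.2,0,0,0,0.5],[0,0.1,0.2,0,0,0,0.5],[0,0.1,0.2,0,0,0,0],[0,0.1,0.2,0,0,0,0],[0,0.1,0.2,0,0,0,0]]' 40
python3 -m crank '[[0,0,0,0,0,0,0],[0,0,0,0,0,0,0]]' 40
python3 - <<'E'
from h import *
c=read_camera("wrist");inhand(c,.0307);to(.5456,.2775,.0307,92)
E
python3 -m crank '[[0,0,-4,0,0,0,0],[0,0,-8,0,0,0,0],[0,0,-8,0,0,0,0],[0,0,-8,0,0,0,0]]' 40
python3 - <<'E'
from h import *
c=read_camera("wrist");inhand(c,.0307);to(.609,.039,.11,92)
E
```

```text
time: 31.25
tool_pos: [0.5459, 0.2787, 0.0292]
tool_rot: [3.141, -0.0, 1.605]
contact_force: [0.2, -0.6, -0.2]
opening: 0.0274
time: 31.5
tool_pos: [0.5458, 0.2787, 0.0292]
tool_rot: [3.141, -0.0, 1.605]
contact_force: [0.7, 0.3, -0.8]
opening: 0.0272
inhand tool xy mm [-1.21  0.22] res 0.18 24 (282, np.float64(224.5))
t 31.6 pos [0.5458 0.2787 0.0292] rpy [180.   -0.   91.9] F [ 1.4  0.4 -0.5] op 27.2
shift cm [-0.11 -0.03 -0.15] turn [ 0.  -0.  -0.1]
time: 32.05
tool_pos: [0.5449, 0.2784, 0.1082]
tool_rot: [-3.14, 0.001, 1.605]
contact_force: [-0.1, 0.1, -2.0]
opening: 0.0272
inhand tool xy mm [-1.27  0.27] res 0.21 24 (282, np.float64(224.5))
t 32.1 pos [0.5447 0.2783 0.1076] rpy [-1.798e+02  1.000e-01  9.190e+01] F [ 0.4 -0.2 -1.7] op 26.9
shift cm [-24.13   5.61  -0.23] turn [-0.2  0.1 -0.1]
```

```bash
python3 -m crank '[[-24.1,5.6,0,0,0,0,0],[-24.1,5.6,0,0,0,0,0],[-24.1,5.6,0,0,0,0,0],[-24.1,5.6,0,0,0,0,0],[-24.1,5.6,0,0,0,0,0]]'
python3 -m crank '[[0,0,2.5,0,0,0,0],[0,0,3.8,0,0,0,0],[0,0,3.8,0,0,0,0],[0,0,3.8,0,0,0,0]]'
python3 - <<'E'
from h import *
c=snap("wrist","w16.png");inhand(c,.0292);t=c["frame"][175:275,225:345,::-1]; cv2.imwrite("pics/w16y.png",cv2.resize(t,None,fx=6,fy=6,interpolation=cv2.INTER_CUBIC)); to(.609,.039,.05,92)
E
```

```text
time: 32.72
tool_pos: [0.61, 0.0352, 0.1073]
tool_rot: [-3.139, 0.001, 1.599]
contact_force: [-0.8, 0.1, -1.8]
opening: 0.0268
time: 33.22
tool_pos: [0.6102, 0.0403, 0.0716]
tool_rot: [3.141, -0.0, 1.606]
contact_force: [-0.4, -0.5, -0.8]
opening: 0.027
inhand tool xy mm [-0.63 -0.33] res 0.25 24 (282, np.float64(225.5))
t 33.3 pos [0.6104 0.0401 0.0719] rpy [179.9   0.   92. ] F [-0.  -0.3 -1.6] op 27.2
shift cm [-0.11 -0.14  2.19] turn [ 0.1  0.  -0. ]
```

View pics/w16y.png

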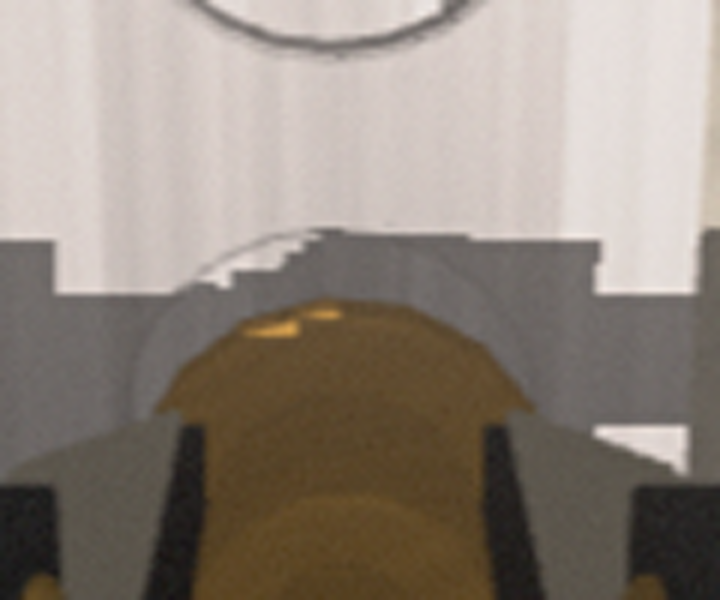

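```bash
python3 - <<'E'
from h import *
c=read_camera("wrist");inhand(c,.0292);arc(c,[(328,230),(258,244),(190,285),(138,365),(405,245),(470,280),(520,335),(540,385)])
E
```

```text
inhand tool xy mm [-0.66  0.03] res 0.26 24 (282, np.float64(224.5))
arc centre tool mm [-1.19 -1.22] res [ 0.21  0.13  0.06 -0.17 -0.22 -0.2   0.04  0.1 ]
```

```bash
python3 -m crank '[[-0.06,-0.12,0,0,0,0,0],[-0.06,-0.12,0.6,0,0,0,0],[-0.06,-0.12,1.1,0,0,0,0],[-0.06,-0.12,1.5,0,0,0,0],[-0.06,-0.12,1.8,0,0,0,0]]' 30
python3 -m crank '[[0,0,0,0,0,0,0],[0,0,0.15,0,0,0,0],[0,0,0.3,0,0,0,0],[0,0,0.3,0,0,0,0]]' 30
```

```text
time: 33.95
tool_pos: [0.6086, 0.039, 0.0527]
tool_rot: [-3.141, -0.0, 1.605]
contact_force: [0.1, -0.6, -1.7]
opening: 0.0274
time: 34.45
tool_pos: [0.6087, 0.0391, 0.0501]
tool_rot: [-3.141, -0.0, 1.605]
contact_force: [1.0, -0.2, -2.5]
opening: 0.0272
```

```bash
python3 -m crank '[[0,0,0.1,0,0,0,0],[0,0,0.2,0,0,0,0],[0,0,0.2,0,0,0,0]]' 30
python3 -m crank '[[0,0,-0.1,0,0,0,0.5],[0,0,-0.1,0,0,0,0.5],[0,0,-0.1,0,0,0,0.5],[0,0,-6,0,0,0,0.5],[0,0,-10,0,0,0,0.5]]'
python3 - <<'E'
from h import *
to(.485,.315,.17,92)
E
```

```text
time: 34.83
tool_pos: [0.6089, 0.0391, 0.0491]
tool_rot: [3.141, 0.0, 1.605]
contact_force: [-1.9, -0.7, 4.6]
opening: 0.0273
time: 35.45
tool_pos: [0.6092, 0.039, 0.1501]
tool_rot: [3.14, 0.0, 1.605]
contact_force: [0.7, 0.2, 0.2]
opening: 0.0456
t 35.5 pos [0.6092 0.039  0.1501] rpy [179.9   0.   91.9] F [0.7 0.2 0.2] op 45.6
shift cm [ 28.   -11.47  -2.01] turn [ 0.1  0.  -0.1]
```

Seated at 0.0491, against 0.0492 expected. On to the last fitting, B.

```bash
python3 -m crank '[[28,-11.5,-2,0,0,0,0.5],[28,-11.5,-2,0,0,0,0.5],[28,-11.5,-2,0,0,0,0.5],[28,-11.5,-2,0,0,0,0.5],[28,-11.5,-2,0,0,0,0.5]]'
python3 -m crank '[[0,0,0,0,0,0,0.5],[0,0,0,0,0,0,0.5],[0,0,0,0,0,0,0.5]]'
python3 - <<'E'
from h import *
c=snap("wrist","w17.png");p=proj(c,[.486,.332,.01]);print(p);x=fit_at(c,*p);to(*x,.0305,92)
E
```

```text
time: 36.08
tool_pos: [0.4831, 0.317, 0.1685]
tool_rot: [3.141, -0.0, 1.605]
contact_force: [0.3, -0.6, -0.5]
opening: 0.0461
time: 36.45
tool_pos: [0.4849, 0.3137, 0.168]
tool_rot: [-3.141, 0.0, 1.603]
contact_force: [-1.0, -0.1, -0.3]
opening: 0.0459
[282.79294854 185.12111382]
flange circle [0.4825 0.3329] median res mm 1.32 max -0.4 bbox [262 163  40  40]
t 36.5 pos [0.485  0.3137 0.1681] rpy [-180.     0.    91.8] F [-0.6  0.2  0.3] op 46.2
shift cm [ 1.93 -0.19 13.76] turn [-0.   0.  -0.2]
```

View pics/w17.png

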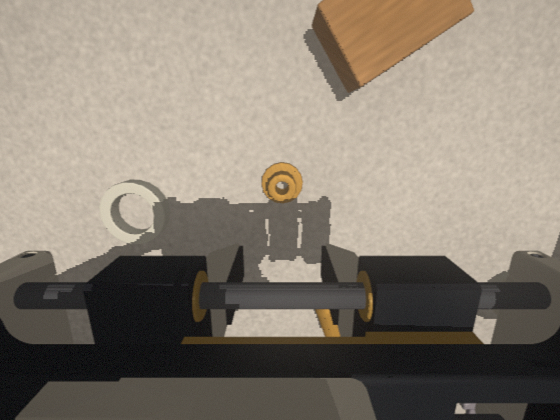

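```bash
python3 -m crank '[[1.9,-0.15,3,0,0,0,0.5],[1.9,-0.15,8,0,0,0,0.5],[1.9,-0.15,13,0,0,0,0.5],[1.9,-0.15,13.7,0,0,0,0.5],[1.9,-0.15,13.7,0,0,0,0.5]]' 20
python3 -m crank '[[0,0,0,0,0,0,0.5],[0,0,0,0,0,0,0.5]]' 20
python3 - <<'E'
from h import *
c=read_camera("wrist");inhand(c);to(.5456,.2775,.0307,92)
E
```

```text
time: 37.12
tool_pos: [0.4831, 0.3336, 0.032]
tool_rot: [3.141, -0.0, 1.604]
contact_force: [0.0, -1.1, 0.0]
opening: 0.0461
time: 37.38
tool_pos: [0.4831, 0.3344, 0.033]
tool_rot: [3.139, -0.001, 1.605]
contact_force: [-0.3, -0.4, -0.2]
opening: 0.0461
inhand tool xy mm [-0.1   1.18] res 0.15 24 (282, np.float64(222.5))
t 37.4 pos [0.4829 0.3343 0.0327] rpy [ 1.799e+02 -1.000e-01  9.190e+01] F [ 0.7  0.3 -0.9] op 46.1
shift cm [-5.89  6.08  0.21] turn [ 0.1 -0.1 -0.1]
```

```bash
python3 -m crank '[[-0.05,0.1,0.15,0,0,0,0.5],[-0.05,0.1,0.15,0,0,0,0.5],[-0.05,0.1,0.15,0,0,0,0],[-0.05,0.1,0.15,0,0,0,0],[-0.05,0.1,0.15,0,0,0,0]]' 40
python3 -m crank '[[0,0,0,0,0,0,0],[0,0,0,0,0,0,0]]' 40
python3 - <<'E'
from h import *
s=robot.observe();c=read_camera("wrist");inhand(c,s["tool_pos"][2]);to(.5456,.2775,.0307,92)
E
python3 -m crank '[[0,0,-4,0,0,0,0],[0,0,-8,0,0,0,0],[0,0,-8,0,0,0,0],[0,0,-8,0,0,0,0]]' 40
python3 - <<'E'
from h import *
c=read_camera("wrist");inhand(c,.0297);to(.6067,.1053,.11,92)
E
```

```text
time: 38.05
tool_pos: [0.4832, 0.3335, 0.0297]
tool_rot: [3.141, -0.0, 1.605]
contact_force: [0.0, 1.2, -0.9]
opening: 0.0271
time: 38.3
tool_pos: [0.4832, 0.3335, 0.0297]
tool_rot: [3.142, -0.0, 1.605]
contact_force: [0.7, 0.2, -1.9]
opening: 0.0268
inhand tool xy mm [-0.11  0.34] res 0.19 24 (282, np.float64(223.5))
t 38.4 pos [0.4832 0.3335 0.0297] rpy [180.   -0.   91.9] F [ 1.3  1.2 -0.7] op 27.0
shift cm [-5.81  6.05 -0.1 ] turn [ 0.  -0.  -0.1]
time: 38.85
tool_pos: [0.4824, 0.3331, 0.1087]
tool_rot: [-3.14, 0.001, 1.605]
contact_force: [-1.2, -0.2, -2.1]
opening: 0.0271
inhand tool xy mm [-0.03  0.19] res 0.24 24 (282, np.float64(222.5))
t 38.9 pos [0.4822 0.3329 0.1082] rpy [-1.798e+02  1.000e-01  9.190e+01] F [-0.5 -0.2 -1.1] op 27.2
shift cm [-23.17  11.67  -0.18] turn [-0.2  0.1 -0.1]
```

```bash
python3 -m crank '[[-23.2,11.7,0,0,0,0,0],[-23.2,11.7,0,0,0,0,0],[-23.2,11.7,0,0,0,0,0],[-23.2,11.7,0,0,0,0,0],[-23.2,11.7,0,0,0,0,0]]'
python3 -m crank '[[0,0,2.5,0,0,0,0],[0,0,3.8,0,0,0,0],[0,0,3.8,0,0,0,0],[0,0,3.8,0,0,0,0]]'
python3 - <<'E'
from h import *
c=snap("wrist","w18.png");inhand(c,.0297);t=c["frame"][175:275,225:345,::-1]; cv2.imwrite("pics/w18y.png",cv2.resize(t,None,fx=6,fy=6,interpolation=cv2.INTER_CUBIC)); to(.6067,.1058,.05,92)
E
```

```text
time: 39.52
tool_pos: [0.6088, 0.1014, 0.1077]
tool_rot: [-3.139, 0.001, 1.6]
contact_force: [1.0, 0.9, -2.1]
opening: 0.027
time: 40.02
tool_pos: [0.6081, 0.1062, 0.0721]
tool_rot: [3.141, -0.0, 1.606]
contact_force: [1.0, 0.1, -1.8]
opening: 0.0274
inhand tool xy mm [ 0.15 -0.2 ] res 0.21 24 (282, np.float64(223.5))
t 40.1 pos [0.6083 0.1061 0.0724] rpy [179.9  -0.   92. ] F [-0.3  0.3 -1.3] op 27.1
shift cm [-0.03 -0.17  2.24] turn [ 0.1 -0.  -0. ]
```

View pics/w18y.png

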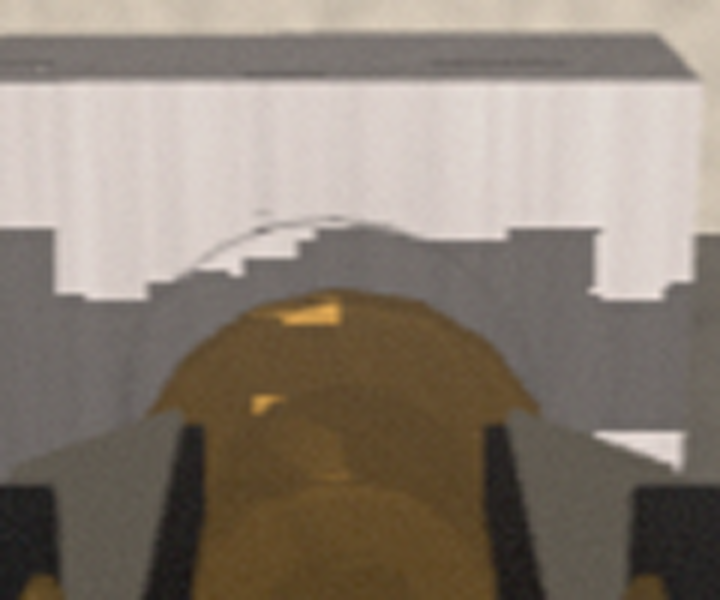

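```bash
python3 - <<'E'
from h import *
c=read_camera("wrist");inhand(c,.0297);arc(c,[(328,217),(258,230),(190,272),(138,355),(405,232),(465,265),(515,315),(537,360)])
E
```

```text
inhand tool xy mm [ 0.04 -0.05] res 0.21 24 (282, np.float64(223.5))
arc centre tool mm [ 0.11 -1.29] res [ 0.21  0.24  0.07 -0.27 -0.2  -0.34  0.01  0.16]
```

```bash
python3 -m crank '[[0,-0.14,0,0,0,0,0],[0,-0.14,0.6,0,0,0,0],[0,-0.14,1.1,0,0,0,0],[0,-0.14,1.5,0,0,0,0],[0,-0.14,1.8,0,0,0,0]]' 30
python3 -m crank '[[0,0,0,0,0,0,0],[0,0,0.15,0,0,0,0],[0,0,0.3,0,0,0,0],[0,0,0.3,0,0,0,0]]' 30
```

```text
time: 40.75
tool_pos: [0.6065, 0.1055, 0.0532]
tool_rot: [-3.141, -0.0, 1.605]
contact_force: [-0.4, 0.7, -1.3]
opening: 0.0273
time: 41.25
tool_pos: [0.6065, 0.1055, 0.0506]
tool_rot: [-3.142, -0.0, 1.605]
contact_force: [0.5, 0.7, -1.9]
opening: 0.0274
```

```bash
python3 -m crank '[[0,0,0.1,0,0,0,0],[0,0,0.15,0,0,0,0],[0,0,0.15,0,0,0,0]]' 30
python3 -m crank '[[0,0,-0.1,0,0,0,0.5],[0,0,-0.1,0,0,0,0.5],[0,0,-0.1,0,0,0,0.5],[0,0,-6,0,0,0,0.5],[0,0,-12,0,0,0,0.5]]'
python3 - <<'E'
from h import *
to(.61,-.06,.22,92)
E
```

```text
time: 41.62
tool_pos: [0.6067, 0.1055, 0.0496]
tool_rot: [3.141, -0.0, 1.605]
contact_force: [-1.9, 0.0, 2.9]
opening: 0.0276
time: 42.25
tool_pos: [0.6061, 0.1055, 0.1698]
tool_rot: [-3.14, -0.0, 1.605]
contact_force: [0.9, -0.5, -0.1]
opening: 0.0461
t 42.2 pos [0.6061 0.1055 0.1698] rpy [-179.9   -0.    91.9] F [ 0.9 -0.5 -0.1] op 46.1
shift cm [-16.55  -0.18  -5.02] turn [-0.1 -0.  -0.1]
```

All four are in. I'll look at them from above.

```bash
python3 -m crank '[[-14,0,-5,0,0,0,1],[-14,0,-5,0,0,0,1],[-14,0,-5,0,0,0,1],[-14,0,-5,0,0,0,1],[-14,0,-5,0,0,0,1]]'
python3 - <<'E'
from h import *
c=snap("wrist","w19.png");t=c["frame"][20:290,220:350,::-1];
cv2.imwrite("pics/w19z.png",cv2.resize(t,None,fx=2.2,fy=2.2,interpolation=cv2.INTER_CUBIC))
c=read_camera("scene");t=c["frame"][225:285,200:340,::-1];cv2.imwrite("pics/s19.png",cv2.resize(t,None,fx=5.6,fy=5.6,interpolation=cv2.INTER_CUBIC))
E
```

```text
time: 42.88
tool_pos: [0.6109, -0.033, 0.2182]
tool_rot: [-3.14, -0.001, 1.606]
contact_force: [0.2, -0.2, 0.6]
opening: 0.09
```

View pics/w19z.png

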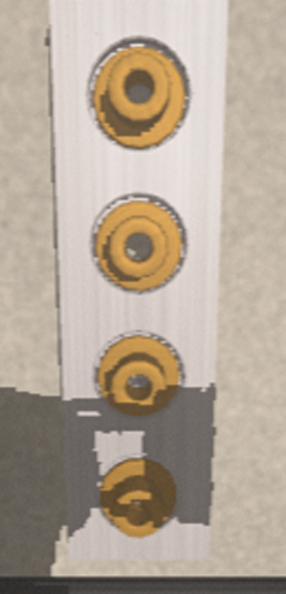

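View pics/s19.png

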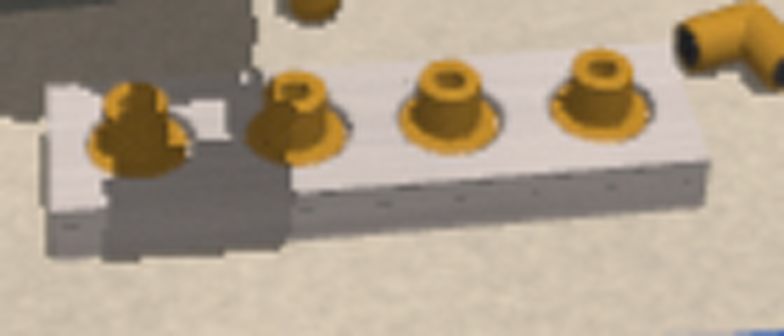

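The three lit fittings sit in their pockets with rims visible. Pocket 4 is in shadow, so I'll recheck it once the arm has moved to the rack.

```bash
python3 - <<'E'
from h import *
c=read_camera("top")
P=[ray(c,165+u/2.85,165+v/2.85,.078) for u,v in[(623,114),(665,117),(708,120),(750,124)]]
print(np.round(P,4)); d=P[0]-P[3];print(np.linalg.norm(d)/3,np.degrees(np.arctan2(d[1],d[0])))
m=np.mean(P,0); to(m[0],m[1]-.03,.24,85)
E
```

```text
[[ 0.5398 -0.2796  0.078 ]
 [ 0.5368 -0.3248  0.078 ]
 [ 0.5337 -0.371   0.078 ]
 [ 0.5296 -0.416   0.078 ]]
0.04557682143241579 85.70901676425214
t 43.0 pos [ 0.6111 -0.0328  0.2184] rpy [-179.9   -0.    92.1] F [-0.6 -0.2  0. ] op 91.8
shift cm [-34.21  -8.85  -2.17] turn [-0.1 -0.   7.1]
```

```bash
python3 -m crank '[[-31,-8.8,-2,0,0,6.5,1],[-31,-8.8,-2,0,0,6.5,1],[-31,-8.8,-2,0,0,6.5,1],[-31,-8.8,-2,0,0,6.5,1],[-31,-8.8,-2,0,0,6.5,1]]'
python3 -m crank '[[-1,0,0,0,0,0,1],[-1,0,0,0,0,0,1],[-1,0,0,0,0,0,1]]'
python3 - <<'E'
from h import *
c=snap("wrist","w20.png");to(.535,-.35,.24,85.7)
c=read_camera("scene");t=c["frame"][225:285,200:340,::-1];cv2.imwrite("pics/s20.png",cv2.resize(t,None,fx=5.6,fy=5.6,interpolation=cv2.INTER_CUBIC))
E
```

```text
time: 43.65
tool_pos: [0.5362, -0.3379, 0.2384]
tool_rot: [-3.141, -0.001, 1.493]
contact_force: [0.6, 0.2, -0.5]
opening: 0.092
time: 44.02
tool_pos: [0.5363, -0.3451, 0.2383]
tool_rot: [-3.141, -0.001, 1.494]
contact_force: [0.2, -0.3, 0.2]
opening: 0.0918
t 44.1 pos [ 0.5364 -0.3451  0.2385] rpy [-180.    -0.    85.6] F [-1.5 -0.1  0.5] op 91.7
shift cm [-0.5  -0.1  -0.15] turn [-0.  -0.  -0.1]
```

View pics/w20.png

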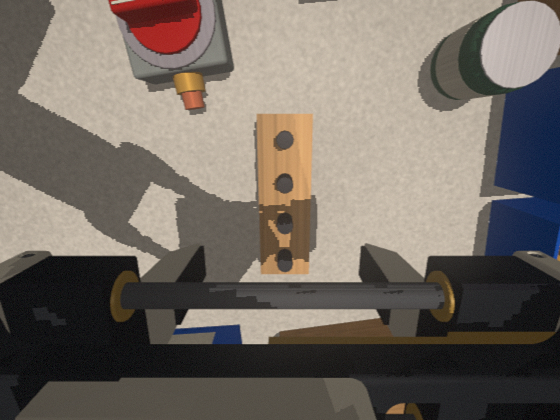

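View pics/s20.png

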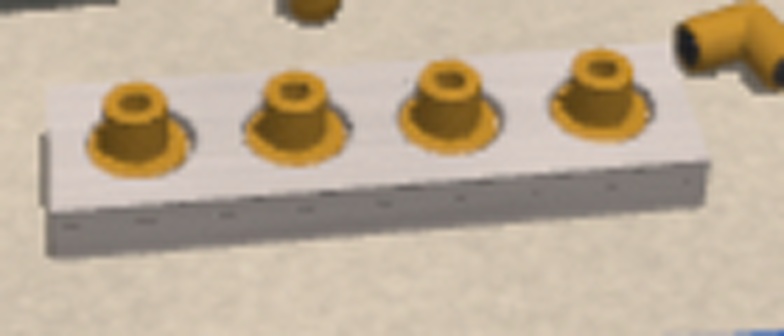

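All four fittings sit alike in their pockets. The rack's pin heads are at (284,140), (284,183), (284,223) and (284,261). I'll measure the heads.

```bash
python3 - <<'E'
from h import *
c=read_camera("wrist");t=c["frame"][115:275,250:320,::-1];cv2.imwrite("pics/w20z.png",cv2.resize(t,None,fx=3.7,fy=3.7,interpolation=cv2.INTER_CUBIC))
g=c["frame"].max(2)
E
```

```text
(no output)
```

View pics/w20z.png

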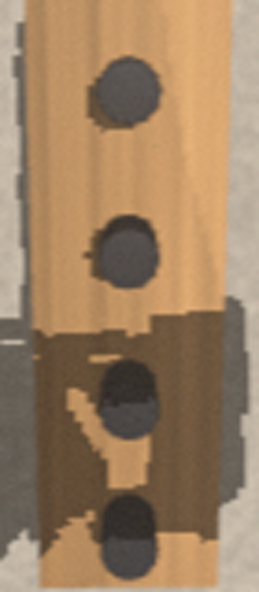

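```bash
python3 - <<'E'
from h import *
c=read_camera("wrist")
P=np.array([wray(c,250+u/3.7-.4,115+v/3.7-.4,.078) for u,v in[(129,92),(128,255),(129,409),(129,550)]])
print(P.round(4),np.linalg.norm(np.diff(P,axis=0),axis=1).round(4)); d=P[0]-P[3];print(np.degrees(np.arctan2(d[1],d[0])),P.mean(0).round(4))
to(P[0][0],P[0][1],.073,85.7)
E
```

```text
[[ 0.5422 -0.2824  0.078 ]
 [ 0.5386 -0.3267  0.078 ]
 [ 0.5355 -0.3724  0.078 ]
 [ 0.5321 -0.4178  0.078 ]] [0.0445 0.0458 0.0455]
85.73100087740627 [ 0.5371 -0.3498  0.078 ]
t 44.2 pos [ 0.5362 -0.3458  0.2387] rpy [180.   -0.   85.6] F [0.2 0.3 0.3] op 91.7
shift cm [ 6.37  0.1  16.57] turn [ 0.  -0.  -0.1]
```

Pitch is about 45.4 mm (46 expected) and direction 85.7°, which is consistent. Go to pin 0.

```bash
python3 -m crank '[[6.4,0.2,6,0,0,0,0.45],[6.4,0.2,11,0,0,0,0.45],[6.4,0.2,11,0,0,0,0.45],[6.4,0.2,11,0,0,0,0.45],[6.4,0.2,11,0,0,0,0.45]]'
python3 - <<'E'
from h import *
c=snap("wrist","w21.png");to(.5422,-.2810,.073,85.7);print(proj(c,[.5422,-.281,.078]))
E
```

```text
time: 44.85
tool_pos: [0.5439, -0.2852, 0.1312]
tool_rot: [3.137, 0.003, 1.491]
contact_force: [0.3, -0.4, 0.2]
opening: 0.046
t 44.9 pos [ 0.5437 -0.285   0.131 ] rpy [1.798e+02 1.000e-01 8.540e+01] F [-0.2  0.7 -0.2] op 43.3
shift cm [ 0.4  -0.2   5.79] turn [ 0.2  0.1 -0.3]
[277.84721128 234.59616067]
```

View pics/w21.png

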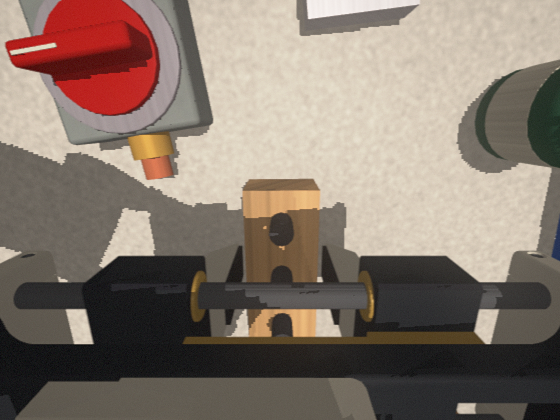

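The pin head top is at (281,235), matching the prediction. Descend between the fingers.

```bash
python3 -m crank '[[0.3,-0.1,0,0,0,0,0.45],[0.3,-0.1,0,0,0,0,0.45]]'
python3 - <<'E'
from h import *
to(.5422,-.2810,.073,85.7)
E
```

```text
time: 45.15
tool_pos: [0.542, -0.2806, 0.1292]
tool_rot: [3.141, 0.0, 1.491]
contact_force: [-0.1, -0.7, 0.8]
opening: 0.0415
t 45.1 pos [ 0.542  -0.2806  0.1292] rpy [180.    0.   85.4] F [-0.1 -0.7  0.8] op 41.5
shift cm [-0.04  0.02  5.62] turn [ 0.   0.  -0.3]
```

```bash
python3 -m crank '[[0,0,3,0,0,-0.3,0.45],[0,0,5.5,0,0,-0.3,0.45],[0,0,5.5,0,0,-0.3,0.45],[0,0,5.5,0,0,-0.3,0],[0,0,5.5,0,0,-0.3,0]]' 30
python3 -m crank '[[0,0,0,0,0,0,0],[0,0,0,0,0,0,0],[0,0,0,0,0,0,0],[0,0,0,0,0,0,0]]' 30
python3 - <<'E'
from h import *
to(.5422,-.2810,.073,85.7);snap("wrist","w22.png")
E
```

```text
time: 45.78
tool_pos: [0.5426, -0.2809, 0.0749]
tool_rot: [3.14, 0.001, 1.497]
contact_force: [-0.9, 1.0, 0.0]
opening: 0.0259
time: 46.28
tool_pos: [0.5427, -0.2808, 0.0746]
tool_rot: [3.139, 0.001, 1.497]
contact_force: [0.6, -0.6, 6.2]
opening: 0.0171
t 46.3 pos [ 0.5427 -0.2808  0.0746] rpy [1.799e+02 1.000e-01 8.570e+01] F [ 0.6 -0.6  6.2] op 17.1
shift cm [-0.03 -0.04  0.16] turn [0.1 0.1 0. ]
```

View pics/w22.png

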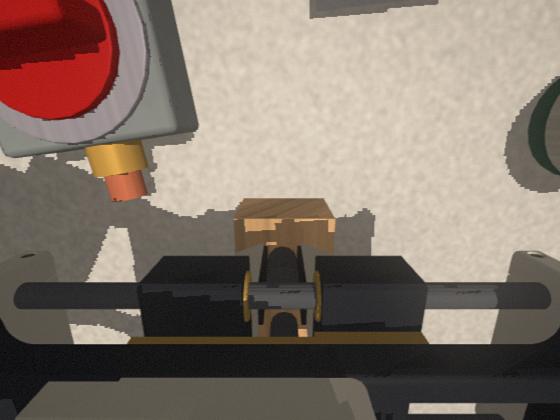

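```bash
python3 -m crank '[[0,0,-3,0,0,0,0],[0,0,-8,0,0,0,0],[0,0,-8,0,0,0,0],[0,0,-8,0,0,0,0]]' 40
python3 - <<'E'
from h import *
c=snap("wrist","w23.png");t=c["frame"][180:280,220:340,::-1];cv2.imwrite("pics/w23z.png",cv2.resize(t,None,fx=6,fy=6,interpolation=cv2.INTER_CUBIC));to(.6135,-.096,.155,85.7)
E
```

```text
time: 46.82
tool_pos: [0.5412, -0.28, 0.1526]
tool_rot: [-3.14, -0.001, 1.496]
contact_force: [-0.4, 0.2, -1.0]
opening: 0.0171
t 46.9 pos [ 0.541  -0.2799  0.152 ] rpy [-1.798e+02 -1.000e-01  8.570e+01] F [-0.2  0.2 -1.2] op 16.8
shift cm [18.87  5.87 -0.29] turn [-0.2 -0.1  0. ]
```

View pics/w23z.png

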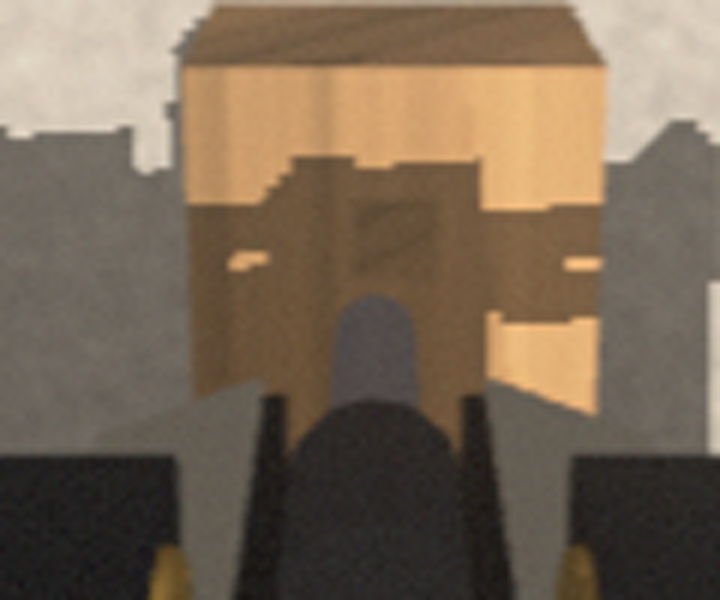

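The pin's shank is visible in hand, with its tip arc at (282,229). I'll compute the tip position in the tool frame.

```bash
cat >> h.py <<'E'
def tip(c,L=.0686,u0=240,v0=200):
    """pin tip in tool frame from dark-grey shank's topmost row and its sides (pass none: prints candidate)"""
    pass
def tipat(c,u,v,uL,uR,vs,L=.0686):
    s=robot.observe();R=Ro.from_euler("xyz",s["tool_rot"]);z=s["tool_pos"][2]-L+.004
    f=lambda a,b:1000*R.inv().apply(wray(c,a,b,z)-s["tool_pos"])[:2]
    a,b=f(uL,vs),f(uR,vs)
    print("tip tool x",(f(u,v)[0]-5).round(2),"y",((a+b)/2)[1].round(2),"width",(b-a)[1].round(1))
E
python3 - <<'E'
from h import *
c=read_camera("wrist");tipat(c,282.2-.4,180+295/6-.4,220+331/6-.4,220+414/6-.4,235)
E
```

```text
tip tool x -1.19 y -0.61 width 10.3
```

```bash
python3 -m crank '[[18.9,5.8,-0.3,0,0,0,0],[18.9,5.8,-0.3,0,0,0,0],[18.9,5.8,-0.3,0,0,0,0],[18.9,5.8,-0.3,0,0,0,0],[18.9,5.8,-0.3,0,0,0,0]]'
python3 -m crank '[[0,0,2,0,0,0,0],[0,0,2,0,0,0,0],[0,0,2,0,0,0,0]]'
python3 - <<'E'
from h import *
c=snap("wrist","w24.png");t=c["frame"][180:280,220:340,::-1];cv2.imwrite("pics/w24z.png",cv2.resize(t,None,fx=6,fy=6,interpolation=cv2.INTER_CUBIC));to(.6135,-.095,.12,85.7)
E
```

```text
time: 47.55
tool_pos: [0.6133, -0.0958, 0.1553]
tool_rot: [-3.139, -0.0, 1.498]
contact_force: [0.3, -0.2, -0.6]
opening: 0.0173
time: 47.92
tool_pos: [0.6136, -0.0976, 0.1368]
tool_rot: [-3.142, 0.0, 1.495]
contact_force: [-0.5, -0.0, -0.5]
opening: 0.0168
t 48.0 pos [ 0.6138 -0.0974  0.1371] rpy [180.    0.   85.7] F [-1.1 -0.4 -0.7] op 17.0
shift cm [ 0.24 -0.05  1.71] turn [ 0.  0. -0.]
```

View pics/w24z.png

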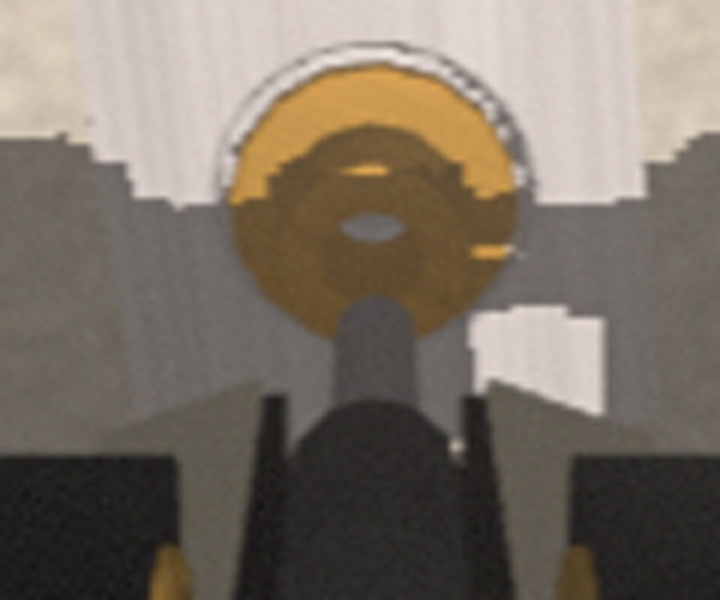

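```bash
python3 - <<'E'
from h import *
c=read_camera("wrist");arc(c,[(375,65),(300,92),(252,145),(231,200),(445,87),(497,137),(519,195)],u0=220,v0=180,z=.026,r=.022)
tipat(c,282.2-.4,180+295/6-.4,220+333/6-.4,220+415/6-.4,235)
E
```

```text
arc centre tool mm [-0.58 -0.79] res [ 0.86 -0.12 -0.73 -0.26  0.   -0.52 -0.51]
tip tool x -1.27 y -0.6 width 10.2
```

```bash
python3 -m crank '[[0.1,-0.02,0.8,0,0,0,0],[0.1,-0.02,1.4,0,0,0,0],[0.1,-0.02,1.4,0,0,0,0],[0.1,-0.02,1.4,0,0,0,0]]'
python3 - <<'E'
from h import *
c=snap("wrist","w25.png");t=c["frame"][180:280,220:340,::-1];cv2.imwrite("pics/w25z.png",cv2.resize(t,None,fx=6,fy=6,interpolation=cv2.INTER_CUBIC));to(.6135,-.095,.12,85.7)
E
```

```text
time: 48.52
tool_pos: [0.6137, -0.0952, 0.1226]
tool_rot: [3.141, -0.0, 1.497]
contact_force: [-0.4, -0.5, -1.2]
opening: 0.0172
t 48.6 pos [ 0.6138 -0.0952  0.1227] rpy [180.   -0.   85.8] F [ 0.1  0.2 -0.4] op 16.9
shift cm [ 0.02 -0.03  0.27] turn [ 0.  -0.   0.1]
```

View pics/w25z.png

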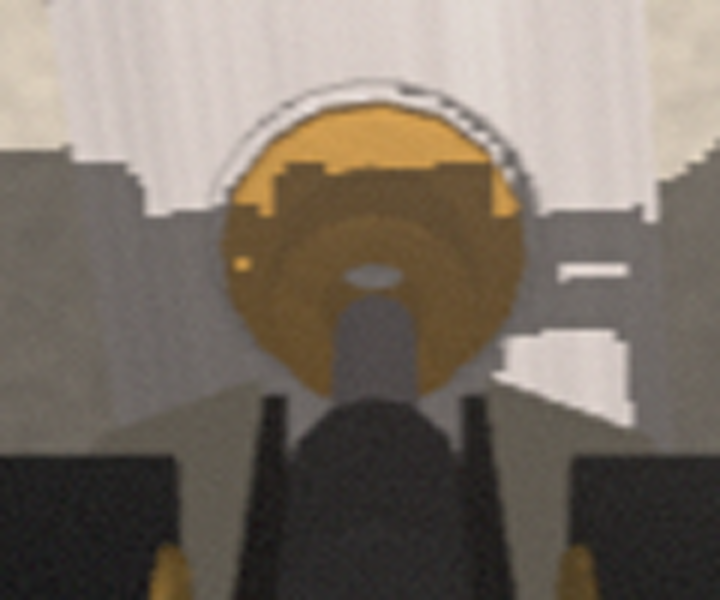

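```bash
python3 - <<'E'
from h import *
c=read_camera("wrist");print(robot.observe()["tool_pos"])
arc(c,[(375,101),(300,127),(248,180),(224,240),(450,125),(503,178),(524,240),(500,322),(262,325)],u0=220,v0=180,z=.026,r=.022)
arc(c,[(375,214),(320,228),(430,228)],u0=220,v0=180,z=.050,r=.014)
arc(c,[(374,247),(340,258),(408,258)],u0=220,v0=180,z=.050,r=.0065)
tipat(c,282.2-.4,180+295/6-.4,220+333/6-.4,220+415/6-.4,235)
E
```

```text
[ 0.61378955 -0.09523837  0.12273341]
arc centre tool mm [-1.56 -0.49] res [ 0.24 -0.64 -0.99 -0.37 -0.6  -1.07 -1.04 -1.5  -2.39]
arc centre tool mm [-2.14 -0.45] res [ 0. -0. -0.]
arc centre tool mm [ 1.06 -0.57] res [-0.09  0.06  0.06]
tip tool x -1.04 y -0.48 width 10.2
```

The tip and bore agree in y to 0.1 mm and in x within about 1 mm. The taper tolerates 3.5 mm, so I'll lower gently and watch the force.

```bash
python3 -m crank '[[-0.04,0,0.4,0,0,0,0],[-0.04,0,0.8,0,0,0,0],[-0.04,0,1.2,0,0,0,0],[-0.04,0,1.2,0,0,0,0]]' 25
```

```text
time: 49.12
tool_pos: [0.6133, -0.0956, 0.11]
tool_rot: [-3.141, -0.0, 1.497]
contact_force: [-0.6, 0.5, -0.1]
opening: 0.0169
```

```bash
python3 -m crank '[[0,0,0.4,0,0,0,0],[0,0,0.8,0,0,0,0],[0,0,1.2,0,0,0,0],[0,0,1.2,0,0,0,0]]' 25
```

```text
time: 49.62
tool_pos: [0.6134, -0.0956, 0.0981]
tool_rot: [-3.141, -0.0, 1.496]
contact_force: [-0.2, 0.1, -0.3]
opening: 0.0172
```

```bash
python3 -m crank '[[0,0,0.5,0,0,0,0],[0,0,1.0,0,0,0,0],[0,0,1.5,0,0,0,0],[0,0,1.8,0,0,0,0],[0,0,1.8,0,0,0,0]]' 25
```

```text
time: 50.25
tool_pos: [0.6135, -0.0956, 0.0802]
tool_rot: [-3.141, -0.0, 1.497]
contact_force: [0.0, -0.6, -0.9]
opening: 0.017
```

```bash
python3 -m crank '[[0,0,0.3,0,0,0,0],[0,0,0.55,0,0,0,0],[0,0,0.65,0,0,0,0],[0,0,0.7,0,0,0,0],[0,0,0.7,0,0,0,0]]' 20
```

```text
time: 50.88
tool_pos: [0.6137, -0.0957, 0.0746]
tool_rot: [3.141, 0.0, 1.497]
contact_force: [-2.9, 1.4, 5.7]
opening: 0.0174
```

Home: TCP 0.0746, equal to the rack pick height, with 5.7 N. Release and go for pin 1.

```bash
python3 -m crank '[[0,0,0,0,0,0,0.45],[0,0,0,0,0,0,0.45],[0,0,0,0,0,0,0.45],[0,0,-5,0,0,0,0.45],[0,0,-6,0,0,0,0.45]]'
python3 -m crank '[[0,0,0,0,0,0,0.45]]'
python3 - <<'E'
from h import *
c=snap("wrist","w26.png");t=c["frame"][180:280,220:340,::-1];cv2.imwrite("pics/w26z.png",cv2.resize(t,None,fx=6,fy=6,interpolation=cv2.INTER_CUBIC));to(.5393,-.3265,.134,85.7)
E
```

```text
time: 51.5
tool_pos: [0.6153, -0.0961, 0.1367]
tool_rot: [3.136, 0.001, 1.497]
contact_force: [0.3, 0.4, -0.6]
opening: 0.0415
time: 51.62
tool_pos: [0.6139, -0.0957, 0.1341]
tool_rot: [3.14, 0.0, 1.497]
contact_force: [-0.3, -0.2, 0.4]
opening: 0.0414
t 51.7 pos [ 0.6132 -0.0955  0.1329] rpy [-180.    -0.    85.7] F [ 0.   0.6 -0.2] op 41.3
shift cm [-23.58  -5.66  -0.11] turn [-0. -0.  0.]
```

View pics/w26z.png

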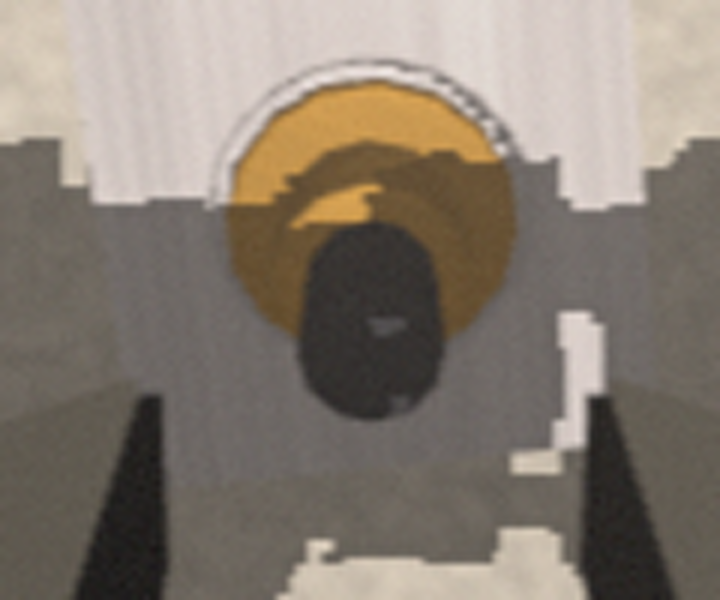

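Pin 0's head rests on the fitting. Next is pin 1 at about (0.539,-0.3275).

```bash
python3 -m crank '[[-23.6,-5.7,0,0,0,0,0.45],[-23.6,-5.7,0,0,0,0,0.45],[-23.6,-5.7,0,0,0,0,0.45],[-23.6,-5.7,0,0,0,0,0.45],[-23.6,-5.7,0,0,0,0,0.45]]'
python3 -m crank '[[0,0,0,0,0,0,0.45],[0,0,0,0,0,0,0.45],[0,0,0,0,0,0,0.45]]'
python3 - <<'E'
from h import *
c=snap("wrist","w27.png");to(.5391,-.3276,.0745,85.7)
E
```

```text
time: 52.3
tool_pos: [0.537, -0.3303, 0.1315]
tool_rot: [-3.139, -0.001, 1.491]
contact_force: [-0.1, 1.1, 0.1]
opening: 0.0413
time: 52.68
tool_pos: [0.5398, -0.3254, 0.1334]
tool_rot: [-3.141, -0.0, 1.498]
contact_force: [0.2, 0.6, -0.4]
opening: 0.0413
t 52.7 pos [ 0.5398 -0.3256  0.1335] rpy [180.   -0.   85.8] F [0.1 0.9 0.4] op 41.1
shift cm [-0.2  -0.06  5.9 ] turn [ 0.  -0.   0.1]
```

View pics/w27.png

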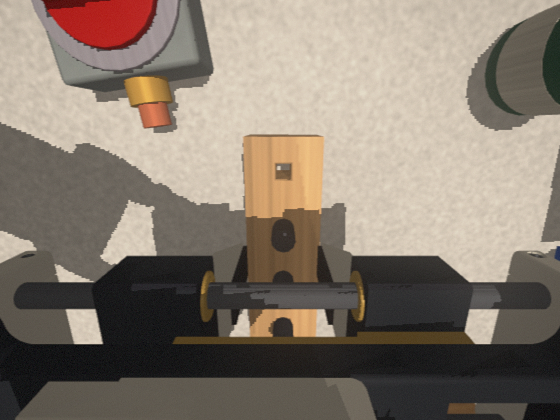

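The view shows the empty hole at (284,171) and pin 1's head at (284,237) between the fingers. Descend and grip.

```bash
python3 -m crank '[[-0.2,-0.06,0,0,0,0,0.45],[-0.2,-0.06,3,0,0,0,0.45],[-0.2,-0.06,5.9,0,0,0,0.45],[-0.2,-0.06,5.9,0,0,0,0.45],[-0.2,-0.06,5.9,0,0,0,0.45]]' 30
python3 -m crank '[[0,0,0,0,0,0,0],[0,0,0,0,0,0,0],[0,0,0,0,0,0,0],[0,0,0,0,0,0,0],[0,0,0,0,0,0,0]]' 30
python3 -m crank '[[0,0,-3,0,0,0,0],[0,0,-7,0,0,0,0],[0,0,-7,0,0,0,0],[0,0,-7,0,0,0,0]]' 40
python3 - <<'E'
from h import *
to(.6113,-.028,.1426,85.7)
E
```

```text
time: 53.35
tool_pos: [0.5391, -0.3291, 0.0756]
tool_rot: [3.14, 0.001, 1.497]
contact_force: [-0.2, -0.1, 0.6]
opening: 0.0413
time: 53.98
tool_pos: [0.5391, -0.329, 0.0752]
tool_rot: [3.14, 0.001, 1.497]
contact_force: [0.8, 0.1, 4.9]
opening: 0.0168
time: 54.48
tool_pos: [0.5378, -0.3283, 0.1434]
tool_rot: [-3.14, -0.001, 1.497]
contact_force: [-0.6, -0.2, -0.6]
opening: 0.017
t 54.5 pos [ 0.5378 -0.3283  0.1434] rpy [-1.799e+02 -1.000e-01  8.570e+01] F [-0.6 -0.2 -0.6] op 17.0
shift cm [30.49  5.1   0.11] turn [-0.1 -0.1  0. ]
```

```bash
python3 -m crank '[[5,1,-2,0,0,0,0],[11,2,-2,0,0,0,0],[17,3,-2,0,0,0,0],[23,4,-2,0,0,0,0],[28,5,-2,0,0,0,0]]'
python3 -m crank '[[2.5,0.1,0,0,0,0,0],[2.5,0.1,2,0,0,0,0],[2.5,0.1,3.7,0,0,0,0],[2.5,0.1,3.7,0,0,0,0],[2.5,0.1,3.7,0,0,0,0]]'
python3 -m crank '[[0,0,0,0,0,0,0],[0,0,0,0,0,0,0]]'
python3 - <<'E'
from h import *
c=snap("wrist","w28.png");t=c["frame"][180:280,220:340,::-1];cv2.imwrite("pics/w28z.png",cv2.resize(t,None,fx=6,fy=6,interpolation=cv2.INTER_CUBIC));to(.6113,-.028,.123,85.7)
E
```

```text
time: 55.1
tool_pos: [0.6083, -0.0507, 0.1626]
tool_rot: [-3.138, -0.001, 1.497]
contact_force: [-0.1, -0.4, -1.2]
opening: 0.0172
time: 55.72
tool_pos: [0.6121, -0.0289, 0.1275]
tool_rot: [-3.141, -0.0, 1.496]
contact_force: [-0.3, 0.1, -0.0]
opening: 0.0167
time: 55.98
tool_pos: [0.6122, -0.0286, 0.1281]
tool_rot: [3.141, 0.0, 1.496]
contact_force: [0.6, -0.1, -1.2]
opening: 0.017
t 56.0 pos [ 0.6122 -0.0285  0.1281] rpy [179.9   0.   85.7] F [-0.3  0.3 -1. ] op 17.2
shift cm [ 0.04 -0.09  0.51] turn [0.1 0.  0. ]
```

View pics/w28z.png

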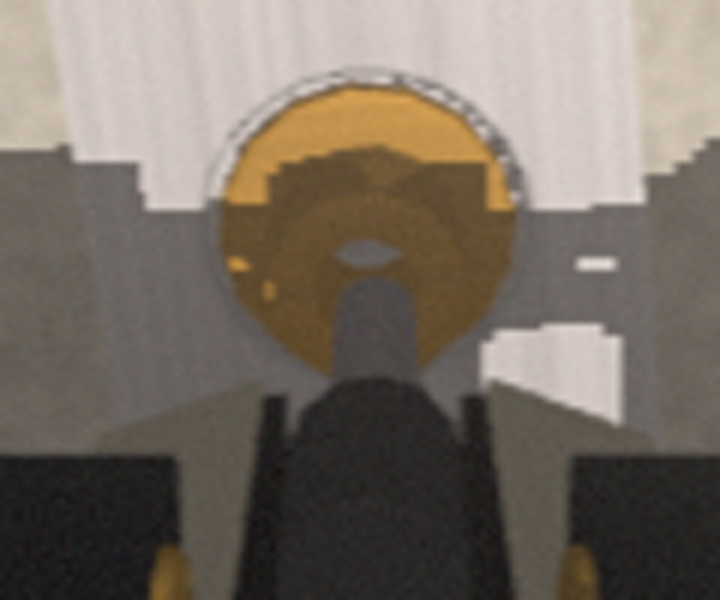

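```bash
python3 - <<'E'
from h import *
c=read_camera("wrist");print(robot.observe()["tool_pos"])
arc(c,[(370,85),(298,108),(245,160),(220,225),(440,108),(495,160),(517,225)],u0=220,v0=180,z=.026,r=.0213)
arc(c,[(370,190),(320,204),(425,204)],u0=220,v0=180,z=.050,r=.014)
tipat(c,282.2-.4,180+276/6-.4,220+333/6-.4,220+415/6-.4,233,.0692)
E
```

```text
[ 0.61214219 -0.02844548  0.12797108]
arc centre tool mm [-0.35 -1.49] res [ 0.64 -0.15 -0.47  0.24 -0.16 -0.26  0.06]
arc centre tool mm [-0.75 -0.74] res [ 0.08 -0.05 -0.04]
tip tool x 1.09 y -0.41 width 10.2
```

```bash
python3 -m crank '[[-0.12,-0.08,0,0,0,0,0],[-0.12,-0.08,0.5,0,0,0,0],[-0.12,-0.08,1,0,0,0,0],[-0.12,-0.08,1.4,0,0,0,0],[-0.12,-0.08,1.4,0,0,0,0]]' 25
```

```text
time: 56.7
tool_pos: [0.6108, -0.0294, 0.1129]
tool_rot: [-3.141, -0.0, 1.497]
contact_force: [0.2, -0.5, -0.4]
opening: 0.0174
```

```bash
python3 -m crank '[[0,0,0.5,0,0,0,0],[0,0,1,0,0,0,0],[0,0,1.5,0,0,0,0],[0,0,1.8,0,0,0,0],[0,0,1.8,0,0,0,0]]' 25
```

```text
time: 57.32
tool_pos: [0.611, -0.0294, 0.0952]
tool_rot: [-3.141, -0.0, 1.497]
contact_force: [0.0, -0.1, -1.3]
opening: 0.0173
```

```bash
python3 -m crank '[[0,0,0.5,0,0,0,0],[0,0,1,0,0,0,0],[0,0,1.4,0,0,0,0],[0,0,1.7,0,0,0,0],[0,0,1.7,0,0,0,0]]' 25
```

```text
time: 57.95
tool_pos: [0.611, -0.0294, 0.0783]
tool_rot: [-3.141, -0.0, 1.497]
contact_force: [0.0, 0.7, 0.5]
opening: 0.0175
```

```bash
python3 -m crank '[[0,0,0.15,0,0,0,0],[0,0,0.35,0,0,0,0],[0,0,0.45,0,0,0,0],[0,0,0.45,0,0,0,0]]' 20
```

```text
time: 58.45
tool_pos: [0.6113, -0.0295, 0.0752]
tool_rot: [3.141, 0.0, 1.497]
contact_force: [-2.6, 1.1, 6.9]
opening: 0.0173
```

Home at 0.0752, matching its pick height. On to pin 2 at (0.535,-0.373).

```bash
python3 -m crank '[[0,0,0,0,0,0,0.45],[0,0,0,0,0,0,0.45],[0,0,0,0,0,0,0.45],[0,0,-5,0,0,0,0.45],[0,0,-6,0,0,0,0.45]]'
python3 - <<'E'
from h import *
to(.535,-.3731,.134,85.7)
E
```

```text
time: 59.08
tool_pos: [0.6129, -0.0297, 0.1372]
tool_rot: [3.136, 0.0, 1.497]
contact_force: [0.6, 0.3, -0.6]
opening: 0.0412
t 59.1 pos [ 0.6129 -0.0297  0.1372] rpy [179.7   0.   85.7] F [ 0.6  0.3 -0.6] op 41.2
shift cm [-34.82  -5.22   0.31] turn [0.3 0.  0. ]
```

```bash
python3 -m crank '[[-30,-4.4,0,0,0,0,0.45],[-30,-4.4,0,0,0,0,0.45],[-30,-4.4,0,0,0,0,0.45],[-30,-4.4,0,0,0,0,0.45],[-30,-4.4,0,0,0,0,0.45]]'
python3 -m crank '[[-4.8,-0.7,0,0,0,0,0.45],[-4.8,-0.7,0,0,0,0,0.45],[-4.8,-0.7,0,0,0,0,0.45],[-4.8,-0.7,0,0,0,0,0.45]]'
python3 - <<'E'
from h import *
c=snap("wrist","w29.png");to(.535,-.3731,.0745,85.7)
E
```

```text
time: 59.7
tool_pos: [0.544, -0.3276, 0.1334]
tool_rot: [-3.141, -0.0, 1.496]
contact_force: [0.3, 0.8, 0.2]
opening: 0.0416
time: 60.2
tool_pos: [0.5349, -0.3713, 0.1338]
tool_rot: [-3.141, -0.001, 1.498]
contact_force: [-0.0, 0.1, 0.2]
opening: 0.0412
t 60.2 pos [ 0.535  -0.3713  0.134 ] rpy [-180.    -0.    85.9] F [1.2 1.3 0.9] op 41.3
shift cm [-0.18  0.02  5.95] turn [-0.  -0.   0.2]
```

View pics/w29.png

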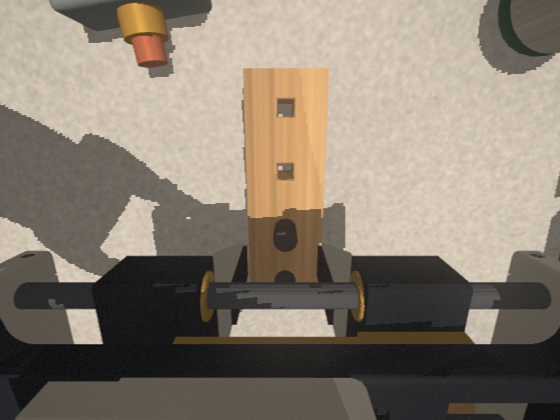

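Two empty holes, with pin 2's head at (285,237) between the fingers. Descend and grip.

```bash
python3 -m crank '[[-0.15,0.08,0,0,0,0,0.45],[-0.15,0.08,3,0,0,0,0.45],[-0.15,0.08,5.9,0,0,0,0.45],[-0.15,0.08,5.9,0,0,0,0.45],[-0.15,0.08,5.9,0,0,0,0.45]]' 30
python3 -m crank '[[0,0,0,0,0,0,0],[0,0,0,0,0,0,0],[0,0,0,0,0,0,0],[0,0,0,0,0,0,0],[0,0,0,0,0,0,0]]' 30
python3 -m crank '[[0,0,-3,0,0,0,0],[0,0,-9,0,0,0,0],[0,0,-9,0,0,0,0],[0,0,-9,0,0,0,0]]' 40
python3 - <<'E'
from h import *
to(.609,.0387,.162,85.7)
E
```

```text
time: 60.88
tool_pos: [0.5358, -0.3745, 0.0762]
tool_rot: [3.14, 0.001, 1.497]
contact_force: [0.6, -0.3, -0.2]
opening: 0.0416
time: 61.5
tool_pos: [0.5356, -0.3745, 0.0757]
tool_rot: [3.14, 0.001, 1.496]
contact_force: [1.4, -0.0, 3.8]
opening: 0.0173
time: 62.0
tool_pos: [0.5345, -0.3739, 0.1642]
tool_rot: [-3.14, -0.001, 1.496]
contact_force: [0.4, 1.1, -0.5]
opening: 0.0168
t 62.0 pos [ 0.5345 -0.3739  0.1642] rpy [-1.799e+02 -1.000e-01  8.570e+01] F [ 0.4  1.1 -0.5] op 16.8
shift cm [41.7   4.37  0.26] turn [-0.1 -0.1  0. ]
```

```bash
python3 -m crank '[[6,0.6,0,0,0,0,0],[12,1.2,0,0,0,0,0],[18,1.9,0,0,0,0,0],[24,2.5,0,0,0,0,0],[30,3.1,0,0,0,0,0]]'
python3 -m crank '[[6,0.6,0,0,0,0,0],[11.6,1.2,0,0,0,0,0],[11.6,1.2,1.5,0,0,0,0],[11.6,1.2,3.5,0,0,0,0],[11.6,1.2,3.5,0,0,0,0]]'
python3 -m crank '[[0,0,0,0,0,0,0],[0,0,0,0,0,0,0]]'
python3 - <<'E'
from h import *
c=snap("wrist","w30.png");t=c["frame"][180:280,220:340,::-1];cv2.imwrite("pics/w30z.png",cv2.resize(t,None,fx=6,fy=6,interpolation=cv2.INTER_CUBIC));to(.609,.0387,.125,85.7)
E
```

```text
time: 62.62
tool_pos: [0.5872, -0.0753, 0.1629]
tool_rot: [-3.138, -0.001, 1.496]
contact_force: [0.1, -0.4, -1.3]
opening: 0.0167
time: 63.25
tool_pos: [0.6067, 0.0367, 0.1267]
tool_rot: [-3.135, 0.0, 1.496]
contact_force: [0.4, 0.1, -1.4]
opening: 0.0169
time: 63.5
tool_pos: [0.6092, 0.0368, 0.1306]
tool_rot: [3.141, -0.0, 1.496]
contact_force: [0.2, 0.0, -1.4]
opening: 0.0169
t 63.5 pos [0.6092 0.0369 0.1307] rpy [179.9  -0.   85.7] F [ 0.9  0.1 -0.7] op 17.1
shift cm [ 0.18 -0.03  0.57] turn [ 0.1 -0.   0. ]
```

View pics/w30z.png

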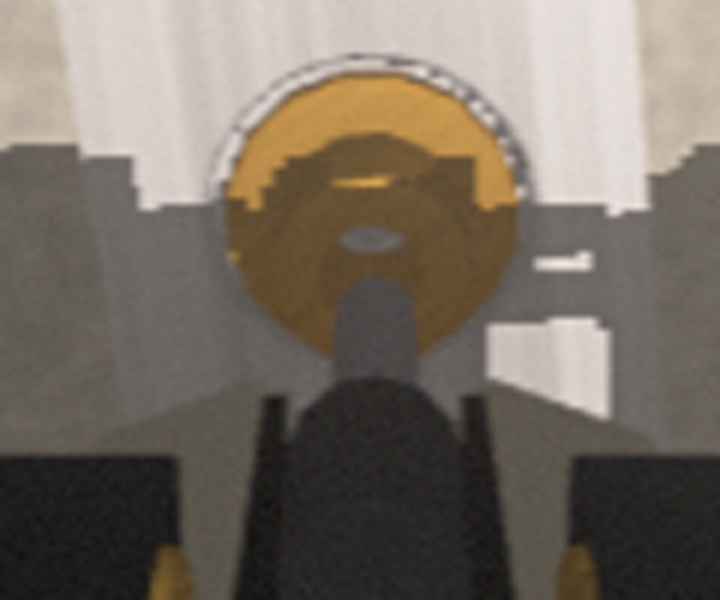

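```bash
python3 - <<'E'
from h import *
c=read_camera("wrist");print(robot.observe()["tool_pos"])
arc(c,[(372,71),(300,94),(248,145),(226,210),(443,94),(495,143),(519,205)],u0=220,v0=180,z=.026,r=.0213)
arc(c,[(372,180),(320,194),(425,194)],u0=220,v0=180,z=.050,r=.014)
tipat(c,282.2-.4,180+276/6-.4,220+334/6-.4,220+416/6-.4,233,.0697)
E
```

```text
[0.60914082 0.03702774 0.13069798]
arc centre tool mm [ 1.05 -1.08] res [ 0.59 -0.09 -0.3   0.01 -0.2  -0.35  0.1 ]
arc centre tool mm [-0.23 -0.79] res [ 0.07 -0.04 -0.04]
tip tool x 0.88 y -0.3 width 10.2
```

```bash
python3 -m crank '[[0.02,-0.05,0,0,0,0,0],[0.02,-0.05,0.6,0,0,0,0],[0.02,-0.05,1.2,0,0,0,0],[0.02,-0.05,1.6,0,0,0,0],[0.02,-0.05,1.6,0,0,0,0]]' 25
```

```text
time: 64.22
tool_pos: [0.6081, 0.0377, 0.1134]
tool_rot: [-3.141, -0.0, 1.497]
contact_force: [0.0, 0.1, -1.0]
opening: 0.017
```

```bash
python3 -m crank '[[0,0,0.5,0,0,0,0],[0,0,1,0,0,0,0],[0,0,1.5,0,0,0,0],[0,0,1.8,0,0,0,0],[0,0,1.8,0,0,0,0]]' 25
```

```text
time: 64.85
tool_pos: [0.6083, 0.0377, 0.0958]
tool_rot: [-3.141, -0.0, 1.497]
contact_force: [0.2, -0.0, -0.7]
opening: 0.0171
```

```bash
python3 -m crank '[[0,0,0.5,0,0,0,0],[0,0,1,0,0,0,0],[0,0,1.4,0,0,0,0],[0,0,1.7,0,0,0,0],[0,0,1.7,0,0,0,0]]' 25
```

```text
time: 65.47
tool_pos: [0.6082, 0.0376, 0.0787]
tool_rot: [-3.141, -0.0, 1.497]
contact_force: [-0.8, 0.0, -0.9]
opening: 0.0171
```

```bash
python3 -m crank '[[0,0,0.15,0,0,0,0],[0,0,0.35,0,0,0,0],[0,0,0.45,0,0,0,0],[0,0,0.45,0,0,0,0]]' 20
```

```text
time: 65.97
tool_pos: [0.6086, 0.0376, 0.0757]
tool_rot: [3.141, -0.0, 1.497]
contact_force: [-1.9, 0.5, 5.7]
opening: 0.0171
```

Home at 0.0757, again equal to its pick height. Last pin, at about (0.531,-0.4195).

```bash
python3 -m crank '[[0,0,0,0,0,0,0.45],[0,0,0,0,0,0,0.45],[0,0,0,0,0,0,0.45],[0,0,-5,0,0,0,0.45],[0,0,-6,0,0,0,0.45]]'
python3 -m crank '[[-30,-3,0,0,0,0,0.45],[-30,-3,0,0,0,0,0.45],[-30,-3,0,0,0,0,0.45],[-30,-3,0,0,0,0,0.45],[-30,-3,0,0,0,0,0.45]]'
python3 - <<'E'
from h import *
to(.5316,-.4195,.134,85.7)
E
```

```text
time: 66.6
tool_pos: [0.6101, 0.0375, 0.1377]
tool_rot: [3.136, -0.0, 1.497]
contact_force: [0.4, 0.0, -0.7]
opening: 0.0416
time: 67.22
tool_pos: [0.5553, -0.2616, 0.134]
tool_rot: [-3.141, -0.0, 1.496]
contact_force: [0.9, 0.7, -1.0]
opening: 0.0409
t 67.2 pos [ 0.5553 -0.2616  0.134 ] rpy [-180.    -0.    85.7] F [ 0.9  0.7 -1. ] op 40.9
shift cm [-1.592e+01 -1.170e+00 -1.000e-02] turn [-0. -0. -0.]
```

```bash
python3 -m crank '[[-15.9,-1.2,0,0,0,0,0.45],[-15.9,-1.2,0,0,0,0,0.45],[-15.9,-1.2,0,0,0,0,0.45],[-15.9,-1.2,0,0,0,0,0.45],[-15.9,-1.2,0,0,0,0,0.45]]'
python3 - <<'E'
from h import *
c=snap("wrist","w31.png");to(.5316,-.4195,.075,85.7)
E
```

```text
time: 67.85
tool_pos: [0.5323, -0.4161, 0.1338]
tool_rot: [-3.141, -0.001, 1.497]
contact_force: [0.7, -0.0, -0.0]
opening: 0.0413
t 67.9 pos [ 0.5327 -0.4157  0.1341] rpy [-1.80e+02 -1.00e-01  8.58e+01] F [ 0.1  0.1 -0.1] op 41.1
shift cm [-0.4  -0.08  5.91] turn [-0.  -0.1  0.1]
```

View pics/w31.png

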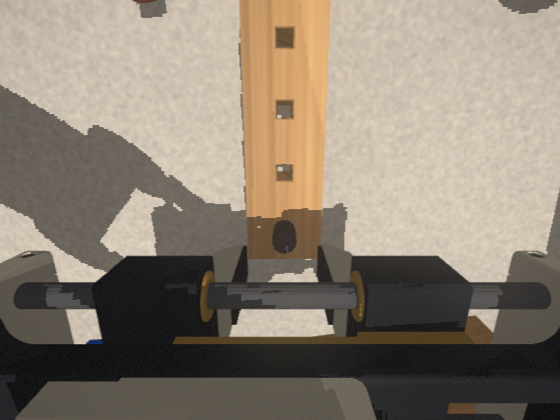

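Pin 3's head is at (284,237), the same relative position as before, so I use the same small shift.

```bash
python3 -m crank '[[-0.1,0,0,0,0,0,0.45],[-0.1,0,3,0,0,0,0.45],[-0.1,0,5.9,0,0,0,0.45],[-0.1,0,5.9,0,0,0,0.45],[-0.1,0,5.9,0,0,0,0.45]]' 30
python3 -m crank '[[0,0,0,0,0,0,0],[0,0,0,0,0,0,0],[0,0,0,0,0,0,0],[0,0,0,0,0,0,0],[0,0,0,0,0,0,0]]' 30
python3 -m crank '[[0,0,-3,0,0,0,0],[0,0,-9,0,0,0,0],[0,0,-9,0,0,0,0],[0,0,-9,0,0,0,0]]' 40
python3 - <<'E'
from h import *
to(.6067,.105,.162,85.7)
E
```

```text
time: 68.53
tool_pos: [0.5331, -0.418, 0.0768]
tool_rot: [3.14, 0.001, 1.497]
contact_force: [-0.1, -0.4, -0.3]
opening: 0.0414
time: 69.15
tool_pos: [0.5326, -0.4182, 0.0762]
tool_rot: [3.141, 0.001, 1.497]
contact_force: [0.7, 0.9, 5.5]
opening: 0.0171
time: 69.65
tool_pos: [0.5319, -0.4176, 0.1647]
tool_rot: [-3.141, -0.001, 1.497]
contact_force: [-1.2, 0.3, -2.1]
opening: 0.0169
t 69.7 pos [ 0.5319 -0.4176  0.1647] rpy [-1.799e+02 -1.000e-01  8.570e+01] F [-1.2  0.3 -2.1] op 16.9
shift cm [52.67  3.58  0.32] turn [-0.1 -0.1  0. ]
```

```bash
python3 -m crank '[[6,0.4,0,0,0,0,0],[12,0.8,0,0,0,0,0],[18,1.2,0,0,0,0,0],[24,1.6,0,0,0,0,0],[30,2,0,0,0,0,0]]'
python3 -m crank '[[6,0.4,0,0,0,0,0],[12,0.8,0,0,0,0,0],[18,1.2,0,0,0,0,0],[22.6,1.6,0,0,0,0,0],[22.6,1.6,0,0,0,0,0]]'
python3 -m crank '[[0,0,1.5,0,0,0,0],[0,0,3.4,0,0,0,0],[0,0,3.4,0,0,0,0],[0,0,3.4,0,0,0,0],[0,0,3.4,0,0,0,0]]'
python3 - <<'E'
from h import *
c=snap("wrist","w32.png");t=c["frame"][180:280,220:340,::-1];cv2.imwrite("pics/w32z.png",cv2.resize(t,None,fx=6,fy=6,interpolation=cv2.INTER_CUBIC));to(.6067,.105,.125,85.7)
E
```

```text
time: 70.28
tool_pos: [0.5735, -0.1181, 0.1635]
tool_rot: [-3.138, -0.001, 1.496]
contact_force: [0.3, 0.1, -1.0]
opening: 0.0168
time: 70.9
tool_pos: [0.6061, 0.1072, 0.1632]
tool_rot: [-3.138, -0.0, 1.501]
contact_force: [0.1, -1.4, -0.8]
opening: 0.0169
time: 71.53
tool_pos: [0.6077, 0.1034, 0.1322]
tool_rot: [3.14, -0.0, 1.496]
contact_force: [0.5, -0.3, -0.8]
opening: 0.0169
t 71.6 pos [0.6076 0.1035 0.1322] rpy [179.9  -0.   85.7] F [ 0.4  0.7 -1. ] op 16.8
shift cm [ 0.14 -0.11  0.72] turn [ 0.1 -0.   0. ]
```

View pics/w32z.png

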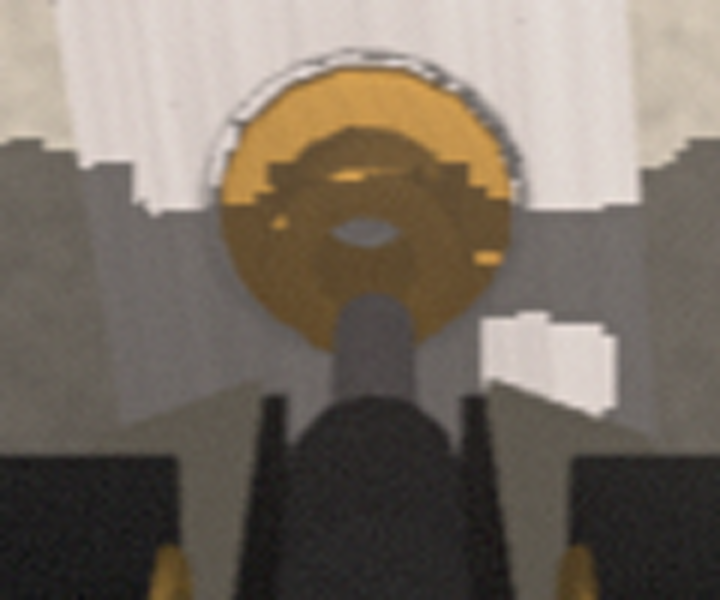

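```bash
python3 - <<'E'
from h import *
c=read_camera("wrist");print(robot.observe()["tool_pos"])
arc(c,[(367,67),(295,90),(243,142),(220,207),(438,90),(490,140),(513,202)],u0=220,v0=180,z=.026,r=.0213)
arc(c,[(367,176),(317,190),(420,190)],u0=220,v0=180,z=.050,r=.014)
tipat(c,282.2-.4,180+292/6-.4,220+334/6-.4,220+415/6-.4,235,.0702)
E
```

```text
[0.60760938 0.1036639  0.1321923 ]
arc centre tool mm [ 1.31 -1.89] res [ 0.58 -0.12 -0.39  0.19 -0.15 -0.31  0.13]
arc centre tool mm [-0.15 -1.32] res [ 0.1  -0.06 -0.06]
tip tool x -1.4 y -0.36 width 10.1
```

```bash
python3 -m crank '[[0.23,-0.11,0,0,0,0,0],[0.23,-0.11,0.6,0,0,0,0],[0.23,-0.11,1.2,0,0,0,0],[0.23,-0.11,1.7,0,0,0,0],[0.23,-0.11,1.7,0,0,0,0]]' 25
```

```text
time: 72.25
tool_pos: [0.606, 0.1062, 0.1138]
tool_rot: [-3.14, 0.0, 1.497]
contact_force: [-0.0, -0.1, -0.4]
opening: 0.0173
```

```bash
python3 -m crank '[[0,0,0.5,0,0,0,0],[0,0,1,0,0,0,0],[0,0,1.5,0,0,0,0],[0,0,1.8,0,0,0,0],[0,0,1.8,0,0,0,0]]' 25
```

```text
time: 72.88
tool_pos: [0.6062, 0.1062, 0.0962]
tool_rot: [-3.141, 0.0, 1.497]
contact_force: [0.7, -0.1, -0.9]
opening: 0.0174
```

```bash
python3 -m crank '[[0,0,0.5,0,0,0,0],[0,0,1,0,0,0,0],[0,0,1.4,0,0,0,0],[0,0,1.7,0,0,0,0],[0,0,1.7,0,0,0,0]]' 25
```

```text
time: 73.5
tool_pos: [0.6062, 0.1063, 0.0793]
tool_rot: [-3.141, -0.0, 1.497]
contact_force: [-0.2, 0.2, -0.1]
opening: 0.0174
```

```bash
python3 -m crank '[[0,0,0.15,0,0,0,0],[0,0,0.35,0,0,0,0],[0,0,0.45,0,0,0,0],[0,0,0.45,0,0,0,0]]' 20
```

```text
time: 74.0
tool_pos: [0.6066, 0.1063, 0.0761]
tool_rot: [3.141, -0.0, 1.497]
contact_force: [-3.9, -0.4, 5.8]
opening: 0.0176
```

Home at 0.0761, against 0.0762 at the rack. Release, rise, and go to the handle's off bar, checking the block on the way.

```bash
python3 -m crank '[[0,0,0,0,0,0,0.45],[0,0,0,0,0,0,0.45],[0,0,0,0,0,0,0.45],[0,0,-5,0,0,0,0.45],[0,0,-11,0,0,0,0.45]]'
python3 - <<'E'
from h import *
to(.4376,-.157,.19,185)
E
```

```text
time: 74.62
tool_pos: [0.6056, 0.1062, 0.1849]
tool_rot: [-3.138, 0.0, 1.496]
contact_force: [1.0, 0.3, -0.4]
opening: 0.0409
t 74.6 pos [0.6056 0.1062 0.1849] rpy [-179.8    0.    85.7] F [ 1.   0.3 -0.4] op 40.9
shift cm [-27.49 -14.8   -0.45] turn [ -0.2  -0.2 -99.3]
```

```bash
python3 -m crank '[[-5,-3,-4,0,0,-10,1],[-10,-6,-4,0,0,-20,1],[-16,-9,-4,0,0,-30,1],[-22,-12,-4,0,0,-40,1],[-27.5,-14.8,-4,0,0,-50,1]]'
python3 -m crank '[[0,0,0,0,0,-10,1],[0,0,0,0,0,-20,1],[0,0,0,0,0,-30,1],[0,0,0,0,0,-40,1],[0,0,0,0,0,-49,1]]'
python3 -m crank '[[0,0,0,0,0,0,1],[0,0,0,0,0,0,1]]'
python3 - <<'E'
from h import *
c=snap("wrist","w33.png");to(.4376,-.157,.0875,185)
c=read_camera("scene");t=c["frame"][200:285,70:350,::-1];cv2.imwrite("pics/s33.png",cv2.resize(t,None,fx=2.8,fy=2.8,interpolation=cv2.INTER_CUBIC))
E
```

```text
time: 75.25
tool_pos: [0.4523, -0.1349, 0.2253]
tool_rot: [3.141, 0.001, 2.344]
contact_force: [1.2, -0.9, -0.3]
opening: 0.0867
time: 75.88
tool_pos: [0.4533, -0.1334, 0.2251]
tool_rot: [3.141, 0.0, -3.084]
contact_force: [-0.3, -0.2, 0.4]
opening: 0.0918
time: 76.12
tool_pos: [0.4534, -0.1334, 0.225]
tool_rot: [3.141, 0.0, -3.092]
contact_force: [0.5, 0.2, 0.4]
opening: 0.092
t 76.2 pos [ 0.4534 -0.1334  0.2251] rpy [ 180.     0.  -177.1] F [ 0.4  0.4 -0.2] op 91.5
shift cm [ 1.7  -2.28 13.76] turn [ 0.   0.  -2.1]
```

View pics/w33.png

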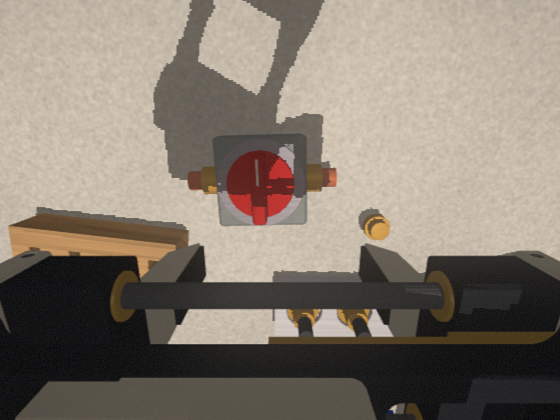

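View pics/s33.png

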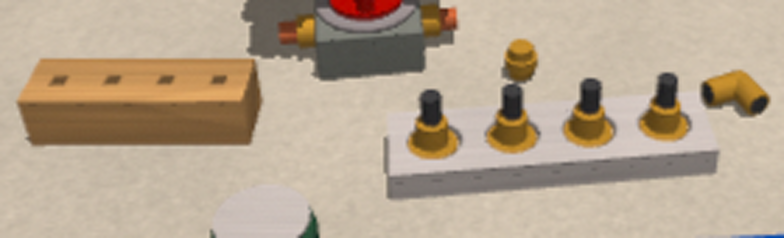

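All four fittings are pinned with the heads down, the rack is empty, and the handle is still off. Now grip the handle.

```bash
python3 -m crank '[[1.7,-2.3,3,0,0,-2,1],[1.7,-2.3,8,0,0,-2,1],[1.7,-2.3,13.7,0,0,-2,1],[1.7,-2.3,13.7,0,0,-2,1],[1.7,-2.3,13.7,0,0,-2,1]]' 30
python3 -m crank '[[0,0,0,0,0,0,1],[0,0,0,0,0,0,0.4],[0,0,0,0,0,0,0.4],[0,0,0,0,0,0,0.4],[0,0,0,0,0,0,0.4]]' 30
python3 - <<'E'
from h import *
to(.4376,-.157,.0875,185)
E
```

```text
time: 76.85
tool_pos: [0.4386, -0.1578, 0.0896]
tool_rot: [-3.141, 0.002, -3.054]
contact_force: [0.6, 0.1, 0.6]
opening: 0.0918
time: 77.47
tool_pos: [0.4376, -0.1573, 0.0881]
tool_rot: [3.142, 0.0, -3.054]
contact_force: [-0.3, -0.1, -0.3]
opening: 0.0564
t 77.5 pos [ 0.4376 -0.1573  0.0881] rpy [ 180.    0. -175.] F [-0.3 -0.1 -0.3] op 56.4
shift cm [-0.    0.03  0.06] turn [0. 0. 0.]
```

```bash
python3 -m crank '[[0,0,0,0,0,0,0],[0,0,0,0,0,0,0],[0,0,0,0,0,0,0],[0,0,0,0,0,0,0],[0,0,0,0,0,0,0]]' 30
python3 -m crank '[[0,0,0,0,0,10,0],[0,0,0,0,0,20,0],[0,0,0,0,0,30,0],[0,0,0,0,0,40,0],[0,0,0,0,0,40,0]]' 30
python3 - <<'E'
from h import *
to(.4376,-.157,.0875,95);print(robot.observe()["torque"])
E
```

```text
time: 78.1
tool_pos: [0.4376, -0.1573, 0.0881]
tool_rot: [3.141, 0.0, -3.055]
contact_force: [0.7, -0.7, 0.6]
opening: 0.014
time: 78.72
tool_pos: [0.4377, -0.157, 0.0881]
tool_rot: [3.141, -0.0, 2.532]
contact_force: [0.5, 2.2, 0.2]
opening: 0.014
t 78.7 pos [ 0.4377 -0.157   0.0881] rpy [180.   -0.  145.1] F [0.5 2.2 0.2] op 14.0
shift cm [ 0.01 -0.    0.06] turn [ 0.  -0.  50.1]
[ 0.33243329 -0.1193406  -0.11634202]
```

```bash
python3 -m crank '[[0,0,0,0,0,10,0],[0,0,0,0,0,20,0],[0,0,0,0,0,30,0],[0,0,0,0,0,40,0],[0,0,0,0,0,40,0]]' 30
python3 -m crank '[[0,0,0,0,0,5,0],[0,0,0,0,0,10,0],[0,0,0,0,0,13,0],[0,0,0,0,0,13,0]]' 30
python3 - <<'E'
from h import *
to(.4376,-.157,.0875,95);print(robot.observe()["torque"])
E
```

```text
time: 79.35
tool_pos: [0.4379, -0.1569, 0.0881]
tool_rot: [3.141, -0.0, 1.837]
contact_force: [2.4, 3.9, -0.5]
opening: 0.0138
time: 79.85
tool_pos: [0.438, -0.157, 0.0881]
tool_rot: [3.141, 0.0, 1.614]
contact_force: [3.1, 3.7, -1.5]
opening: 0.0139
t 79.8 pos [ 0.438  -0.157   0.0881] rpy [180.    0.   92.5] F [ 3.1  3.7 -1.5] op 13.9
shift cm [ 0.   -0.04  0.06] turn [ 0.   0.  -2.5]
[ 0.61001707 -0.57191011  0.68205663]
```

```bash
python3 -m crank '[[0,0,0,0,0,3,0],[0,0,0,0,0,3,0],[0,0,0,0,0,3,0]]' 30
python3 - <<'E'
from h import *
to(.4376,-.157,.0875,95);print(robot.observe()["torque"])
E
python3 -m crank '[[0,0,0,0,0,0,1],[0,0,0,0,0,0,1],[0,0,0,0,0,0,1],[0,0,-4,0,0,0,1],[0,0,-9,0,0,0,1]]' 30
python3 -m crank '[[0,0,-8,0,0,-3,1],[0,0,-8,0,0,-3,1],[0,0,-8,0,0,-3,1],[0,0,-8,0,0,-3,1]]'
python3 - <<'E'
from h import *
c=snap("wrist","w34.png");to(.4376,-.157,.0875,95)
c=snap("scene","s34.png");t=c["frame"][170:285,70:430,::-1];cv2.imwrite("pics/s34z.png",cv2.resize(t,None,fx=2.2,fy=2.2,interpolation=cv2.INTER_CUBIC))
E
```

```text
time: 80.22
tool_pos: [0.438, -0.1572, 0.0881]
tool_rot: [3.141, 0.0, 1.558]
contact_force: [3.8, 3.9, -2.4]
opening: 0.0147
t 80.2 pos [ 0.438  -0.1572  0.0881] rpy [180.    0.   89.3] F [ 3.8  3.9 -2.4] op 14.7
shift cm [ 0.02 -0.04  0.06] turn [ 0.   0.  -5.7]
[ 0.43427491 -0.65351645  0.9380448 ]
time: 80.85
tool_pos: [0.4368, -0.1571, 0.1783]
tool_rot: [-3.139, -0.001, 1.554]
contact_force: [0.3, -0.0, 0.1]
opening: 0.0604
time: 81.35
tool_pos: [0.4369, -0.157, 0.2568]
tool_rot: [-3.14, -0.001, 1.606]
contact_force: [-0.3, 0.2, -0.6]
opening: 0.0917
t 81.4 pos [ 0.4369 -0.157   0.2566] rpy [-1.799e+02 -1.000e-01  9.200e+01] F [ 0.2 -0.3 -1.6] op 91.9
shift cm [-0.03  0.11 16.91] turn [-0.1 -0.1 -3. ]
```

View pics/w34.png

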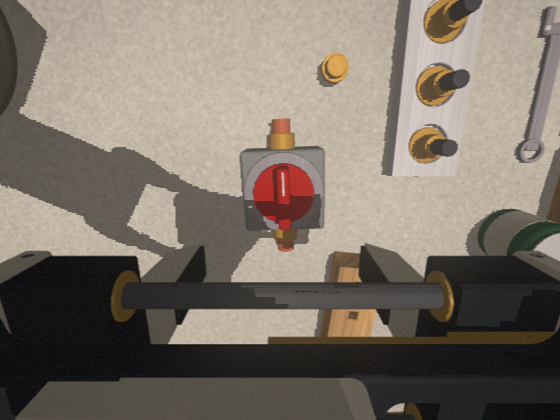

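View pics/s34z.png

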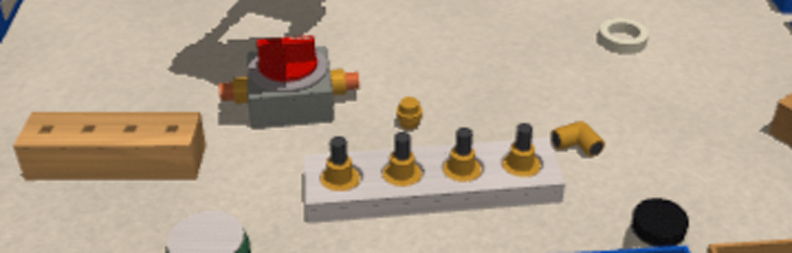

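The handle bar is in line with the pipe, the turn was pressed against its stop, all four pins are home, and the bystanders are in place. Handing in.

```bash
python3 -m crank '[[0,0,0,0,0,0,1],[0,0,0,0,0,0,1]]'; python3 -c "
from cell import robot
print(robot.hand_in(), robot.observe()['time'])"
```

```text
time: 81.7
tool_pos: [0.4375, -0.1573, 0.2576]
tool_rot: [-3.141, -0.001, 1.606]
contact_force: [-0.5, -0.1, 0.2]
opening: 0.0919
the job is handed in; nothing more can be done
the job is handed in; nothing more can be done
```

I turned the isolator handle off, seated all four fittings and pinned each one, then turned the handle fully on. The job was handed in at about 82 s.

**Handle:** both turns ended with the moment rising against a firm stop, and the last picture shows the bar in line with the pipe.

**Fittings:** each one reached the pocket floor at the height expected from where it was gripped.
- The second fitting first caught on the pocket rim at about 12 N and shifted in the grip. I set it down on a free spot on the table, regripped it, and it then went in without side force.

**Pins:** each one stopped with its head at the same height it had in the rack, within 0.1 mm, with 6–7 N pushing back. In the final pictures every head rests on its fitting, the rack is empty, and the bystanders look to be in place; I judged those by eye.

**Disagreements and bias:** the wrist camera read up to about 2–3 mm sideways, more at longer range, so I corrected for it. My image estimates of pin and bore positions disagreed by 1–2 mm along the row. I therefore relied on alignment seen in the picture and on the contact forces. I saw no fitting get knocked.

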